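# Find the empty parts case by feel and set it out for refilling

### The arm

A 6-joint arm with a two-finger parallel gripper is mounted at the origin on a cart in front of the work surface, level with it; the furniture and walls round the work are solid. World frame = base frame: x ahead of the robot, y to its left, z up, the work surface at z = 0. Lengths are in mm, angles in rad, forces in N, time in s.
With the tool pointing down it reaches from about 300 to 775 mm from the base axis. Payload 14.6 kg.
Tool frame: the origin (TCP) lies midway between the tips of the shut fingers; the grasp point (between the pads) lies 19 mm behind it (manip.grip_point_offset is the distance from the TCP to the grasp point, in mm); x points along the fingers, z is the direction in which the jaws open and shut, and the axes are right-handed (so a half turn about x gives the same grasp; the last joint's range is limited). The gripper opens to 94 mm and grips with 3 to 60 N. Pads are 16 mm wide; open, the fingers measure 119 mm over their backs; the gripper's body (75 mm by 177 mm) begins 78 mm behind the grasp point.
Start: joints at [-1.388, 0.3, 1.521, -0, 1.321, -0.067], TCP at [135.959, -532.921, 205.446] pointing down, gripper open.
Joint ranges: [-3.03, 3.03], [-0.79, 2.21], [0.23, 2.52], [-1.04, 4.18], [0, 3.07], [-2.55, 2.55]. Speed limits (rad/s): [2.22, 2.22, 2.57, 3.14, 3.14, 3.14].

### API

Orientations are given as [roll, pitch, yaw] about the fixed x, y, z axes, in that order (R = Rz(yaw) Ry(pitch) Rx(roll)).
In Python, from cell import manip, camera, calibration, order gives the robot as it stands.
- The arm moves only by the tool jog_arm, never from a script. Its arguments are lists of equal length, an entry for each row: "turn": the turn, a rotation vector about the tool's x, y, z in degrees, a list of three; "dp": the shift along the tool's x, y, z in cm, a list of three; "gripper": the closure, from 0 (fully open) to 1 (shut). In form: {"turn": [[ax, ay, az], ...], "dp": [[tx, ty, tz], ...], "gripper": [gripper, ...]}. A call has 1 to 8 rows; each row shifts and turns the pose as measured when the row begins, along the tool's axes as they then stand; what a row does not reach is not made up. A row lasts 1/8 s, in which the tool goes at most 62.5 mm and 10.7 degrees, less where a joint would pass 70% of its speed; a pose out of reach is approached as far as the arm can. A call is refused whole if a number of a shift passes 6.25 or a number of a turn 10.7, either way. A call with a gripper value outside its range is refused whole. The fingers move at their own pace and stop on an object; "grip_force" is the grip in N (left out, the last holds). Time passes only in rows, so rows that do not move let the fingers close. It gives the time, the measured TCP pose, the force and the opening at its end, in the units of the state.
- manip.read_state(): the state, without advancing time (a new reading comes with each control period).
- camera(name): name is "scene" or "top" or "wrist"; returns (picture, depth): 384x512x3 uint8, red, green, blue; 384x512 float32, mm along the optical axis (not along the pixel's ray), 0 where there is no reading.
- calibration(name): a dict with "K" (3x3 intrinsics, pixels), "world_from_camera" (4x4, takes a point from camera to world coordinates). Camera axes: x right, y down, z forward; pixel columns grow to the right and rows downward; lengths in mm; the calibration is good to about 2 mm. A picture is of the moment at which its call begins: read the wrist's pose just before it. calibration takes no time and is no camera call; for the wrist camera it gives the pose at the moment of the call.
- order.sign_off(): hands the job in, once; it reports no verdict.
The state is a dict: "clock": time; "joints": joint angles; "qd": joint speeds; "effort": joint torques, N m; "eef_pos": TCP position; "eef_rot": TCP orientation; "wrist_force": force on the tool from outside, world axes, zero at the start; "moment": the same for the moment, N m; "finger_gap": finger opening in mm.
Only numpy, scipy, OpenCV 4.12 (cv2) and the standard library are available. Lean on these libraries where they do the work, as an engineer would, in place of code of your own. Each camera call takes 0.05 s, during which the arm holds its last target.

### The job

One of the three blue cases is empty, the other two are full of parts. From left to right, take each case by the handle bar and lift just that end about a centimetre, its other end staying on the bench, to feel its weight, and lower it again; when all three stand flat and let go, take the empty one by its sides and set it down, without dropping it, squarely on the middle of the orange pad, lengthwise along it. Leave the full ones standing where they are and do not disturb the bottle, brush and handpiece around.

Things in the scene. Friction and masses are not known exactly. Their poses are not given: they have to be found in the camera images.
- box_1: blue case with closed grey lid, the leftmost (largest y) of three that look alike; 100 mm long (its x), 54 mm wide (its y), 44 mm high, side walls plain. Origin: centre of the underside, z up. A steel handle stands on the lid at its -x end (towards the robot). A full case weighs 0.80 to 0.93 kg, the empty one 0.27 kg, load central. Raising the handle end straight up takes 4 to 8 N if full, 0.7 to 3 N if empty
- box_1_bar (a point): middle of that case's handle bar, parallel to the case's y, at x = -40 mm, z = 72 mm of the case: a steel goalpost 50 mm wide over its posts, whose bar carries a black free-turning grip sleeve 12 mm thick, 32 mm long; 22 mm clear between sleeve and lid
- box_1_heel (a point): middle of that case's far bottom edge (x = +50 mm, z = 0 of the case), on which it pivots when the handle end is raised (raised straight up, the edge drags a few mm; friction there is part of the pull felt, so lift all three cases alike and compare)
- box_2: blue case with closed grey lid, the middle one of three that look alike; 100 mm long (its x), 54 mm wide (its y), 44 mm high, side walls plain. Origin: centre of the underside, z up. A steel handle stands on the lid at its -x end (towards the robot). A full case weighs 0.80 to 0.93 kg, the empty one 0.27 kg, load central. Raising the handle end straight up takes 4 to 8 N if full, 0.7 to 3 N if empty
- box_2_bar (a point): middle of that case's handle bar, parallel to the case's y, at x = -40 mm, z = 72 mm of the case: a steel goalpost 50 mm wide over its posts, whose bar carries a black free-turning grip sleeve 12 mm thick, 32 mm long; 22 mm clear between sleeve and lid
- box_2_heel (a point): middle of that case's far bottom edge (x = +50 mm, z = 0 of the case), on which it pivots when the handle end is raised (raised straight up, the edge drags a few mm; friction there is part of the pull felt, so lift all three cases alike and compare)
- box_3: blue case with closed grey lid, the rightmost (smallest y) of three that look alike; 100 mm long (its x), 54 mm wide (its y), 44 mm high, side walls plain. Origin: centre of the underside, z up. A steel handle stands on the lid at its -x end (towards the robot). A full case weighs 0.80 to 0.93 kg, the empty one 0.27 kg, load central. Raising the handle end straight up takes 4 to 8 N if full, 0.7 to 3 N if empty
- box_3_bar (a point): middle of that case's handle bar, parallel to the case's y, at x = -40 mm, z = 72 mm of the case: a steel goalpost 50 mm wide over its posts, whose bar carries a black free-turning grip sleeve 12 mm thick, 32 mm long; 22 mm clear between sleeve and lid
- box_3_heel (a point): middle of that case's far bottom edge (x = +50 mm, z = 0 of the case), on which it pivots when the handle end is raised (raised straight up, the edge drags a few mm; friction there is part of the pull felt, so lift all three cases alike and compare)
- pad: flat orange pad fixed on the bench to the right of the cases, 104 mm long (its x), 76 mm wide (its y), 5 mm thick; origin at the centre of its underside. The case goes lengthwise along its x, handle at either end
- oil_bottle: bystander: cream oil bottle with a red tip, 45 mm across, 127 mm high; origin under its centre
- handpiece: bystander: dark grinding handpiece lying between cases and robot, 26x175x28 mm; origin under its centre
- brass_brush: bystander: wooden brush with brass bristles lying between cases and robot, 22x186x22 mm; origin under its centre
Not all that is in view belongs to the job. What is shaped like the box_1 but green or purple is not meant.

How it is judged:
By the outcome, as a careful person would: the job done as asked, in the order asked, and still so for the second after the job is handed in, with the robot touching nothing.
It also fails if it takes over 64 s, if anything falls off the work surface, if the arm or the gripper's body presses on something with over 40 N, if the wrist force passes 120 N, or if a joint passes its speed limit or range.

## Working session

There is one attempt and no reset: what is moved stays moved. The work goes in short steps, Python scripts to look and compute and a tool call to move; the robot and the scene stay as the last step left them, time stands still between calls to the robot, and variables do not carry over. Pictures are saved under pics/ and viewed, and the job is handed in when it is done.

Besides the shell and the picture viewer there is one more tool, called after "Emit:" by a JSON object that holds its "method" and its "body", one argument or row to a line. jog_arm: Moves the arm, as the interface text tells. Its arguments: {"type":"object","properties":{"turn":{"type":"array","items":{"type":"array","items":{"type":"number"}}},"dp":{"type":"array","items":{"type":"array","items":{"type":"number"}}},"gripper":{"type":"array","items":{"type":"number"}},"grip_force":{"type":"number"}},"required":["turn","dp","gripper"]}

```bash
ls; mkdir -p pics
python3 - <<'E'
from cell import manip,camera,calibration
import cv2,numpy as np
print(manip.read_state())
for n in("scene","top"):
    p,d=camera(n); cv2.imwrite(f"pics/{n}0.png",p[:,:,::-1]); np.savez(f"{n}0.npz",p=p,d=d,**calibration(n))
    print(n,calibration(n))
print(manip.grip_point_offset)
E
```

```text
pics
{'clock': 0.0, 'joints': array([-1.38760203e+00,  3.00491217e-01,  1.52157572e+00, -1.11012467e-05,
        1.32069284e+00, -6.65769740e-02]), 'qd': array([-0.00073347,  0.00011814,  0.00074827, -0.00023469,  0.00075249,
       -0.00011975]), 'effort': array([ 3.90468820e-03, -5.31803226e+01, -3.52733839e+01,  7.09769432e-02,
        2.43294309e-02, -9.81603193e-05]), 'eef_pos': array([ 135.90950403, -532.67552921,  204.87756255]), 'eef_rot': array([3.08422839, 1.56962916, 1.76320609]), 'wrist_force': array([ 1.10993647, -0.74009291,  0.81899103]), 'moment': array([ 0.07027494, -0.04096354,  0.03873033]), 'finger_gap': 94.17087422623361}
scene {'K': array([[427.034824  ,   0.        , 255.45379515],
       [  0.        , 427.034824  , 195.18750297],
       [  0.        ,   0.        ,   1.        ]]), 'world_from_camera': array([[-7.15990608e-01, -3.58431554e-01,  5.99069504e-01,
        -1.91973480e+02],
       [-6.98108528e-01,  3.69320543e-01, -6.13389615e-01,
         7.89662544e+02],
       [-1.39048203e-03, -8.57396733e-01, -5.14654164e-01,
         6.97491704e+02],
       [ 0.00000000e+00,  0.00000000e+00,  0.00000000e+00,
         1.00000000e+00]])}
top {'K': array([[426.83372454,   0.        , 256.50732362],
       [  0.        , 426.83372454, 189.82156081],
       [  0.        ,   0.        ,   1.        ]]), 'world_from_camera': array([[-2.63035617e-02, -9.81692050e-01,  1.88650052e-01,
         3.15946587e+02],
       [-9.99637862e-01,  2.69028824e-02,  6.16536120e-04,
         3.19079678e+01],
       [-5.68047877e-03, -1.88565518e-01, -9.82044183e-01,
         1.17135655e+03],
       [ 0.00000000e+00,  0.00000000e+00,  0.00000000e+00,
         1.00000000e+00]])}
18.8
```

View pics/scene0.png

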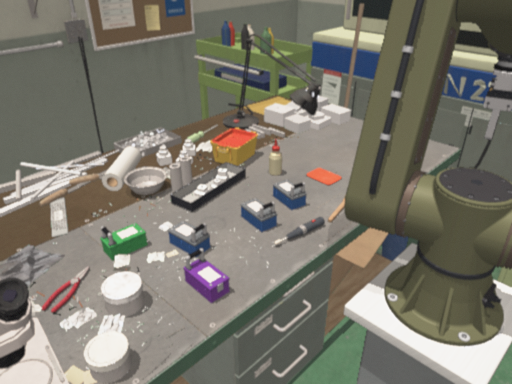

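View pics/top0.png

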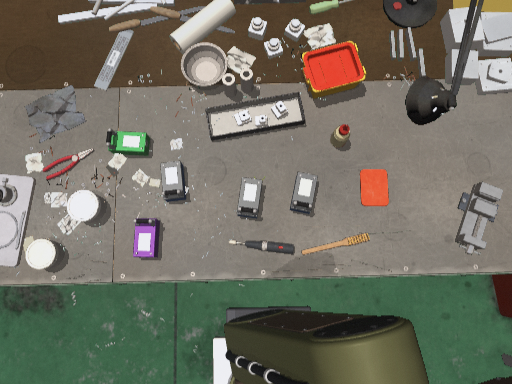

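The scene view shows three blue cases at about (189,237), (259,213) and (290,193). In the top view they are at (173,181), (250,197) and (304,192). The green case at top (129,142) and the purple one at (146,240) are decoys. The pad is at top (374,187). Next I enlarge to confirm.

Run:
```python
import cv2,numpy as np
z=np.load("top0.npz");p=z['p']
c=p[140:265,130:410,::-1]
cv2.imwrite("pics/topc.png",cv2.resize(c,None,fx=2.85,fy=2.85,interpolation=cv2.INTER_CUBIC))
z=np.load("scene0.npz");p=z['p']
c=p[130:310,160:360,::-1]
cv2.imwrite("pics/scenec.png",cv2.resize(c,None,fx=3.2,fy=3.2,interpolation=cv2.INTER_CUBIC))
```

```text
(no output)
```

View pics/topc.png

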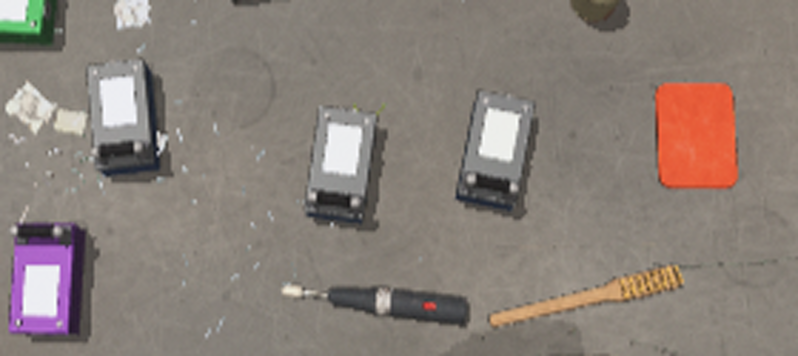

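View pics/scenec.png

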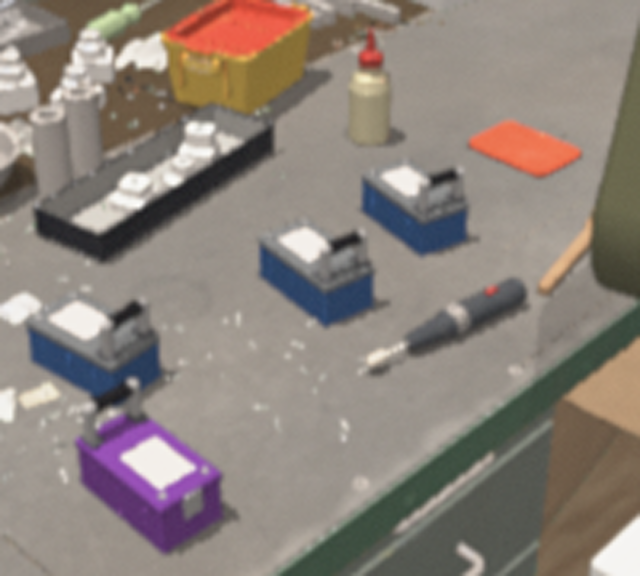

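The crop confirms it: the three blue cases with grey lids have their handles at the lower (robot-side) end. Green and purple are excluded. Now I measure.

```bash
cat > h.py <<'E'
import cv2,numpy as np
def world(d,K,T):
    v,u=np.indices(d.shape)
    P=np.stack([(u-K[0,2])/K[0,0]*d,(v-K[1,2])/K[1,1]*d,d],-1)
    return P@T[:3,:3].T+T[:3,3]
def ray(uv,K,T,z):
    uv=np.atleast_2d(uv).astype(float)
    r=np.c_[(uv[:,0]-K[0,2])/K[0,0],(uv[:,1]-K[1,2])/K[1,1],np.ones(len(uv))]@T[:3,:3].T
    o=T[:3,3]; return o+r*((z-o[2])/r[:,2])[:,None]
def rect(pts):
    (c,s,a)=cv2.minAreaRect(pts.astype(np.float32))
    if s[0]<s[1]: s=(s[1],s[0]);a+=90
    a=(a+90)%180-90
    return np.round(c,1),np.round(s,1),round(a,1)
E
python3 - <<'E'
from h import *
for n in("top",):
    z=np.load(n+"0.npz");p,d,K,T=z['p'],z['d'],z['K'],z['world_from_camera']
    W=world(d,K,T)
    for (u,v) in [(173,181),(250,197),(304,192)]:
        m=np.zeros(d.shape,bool);m[v-32:v+32,u-24:u+24]=1
        Z=W[...,2]
        lid=W[m&(Z>38)&(Z<50)]; bar=m&(Z>60)&(Z<95)
        print(n,(u,v),'lid z',np.median(lid[:,2]),rect(lid[:,:2]),'above',rect(W[m&(Z>30)][:,:2]))
        lab=m&(p.min(-1)>190)&(Z>30)
        b=bar&(p.max(-1)<60)
        print('  bar',bar.sum(),rect(W[bar][:,:2]),np.median(W[bar],0),'dark',b.sum(),W[b].mean(0),rect(W[b][:,:2]),'label',rect(W[lab][:,:2]))
    hsv=cv2.cvtColor(p,cv2.COLOR_RGB2HSV)
    m=(hsv[...,0]<12)&(hsv[...,1]>150)&(hsv[...,2]>150);m[:,:350]=0;m[:,400:]=0;m[:160]=0;m[220:]=0
    vv,uu=np.nonzero(m);R=ray(np.c_[uu,vv],K,T,5.)
    print('pad',m.sum(),rect(R[:,:2]),R.mean(0),np.median(W[m][:,2]))
    g=W[190:250,330:350,2];print('bench',np.median(g[g<30]))
    for nm,(a,b,c,e) in dict(bottle=(120,150,325,360),hand=(232,258,225,298),brush=(228,258,300,375)).items():
        q=W[a:b,c:e].reshape(-1,3);q=q[q[:,2]>8];print(nm,q.min(0),q.max(0))
E
```

```text
top (173, 181) lid z 45.421554386422486 (array([568.6, 261.7]), array([104.9,  56.4]), 5.8) above (array([451.7, 182.1]), array([393.8,  94.2]), 34.4)
  bar 87 (array([527.9, 256.7]), array([47.7, 11.8]), -86.2) [526.72745613 256.13074998  77.39178191] dark 44 [526.07139122 256.77562677  78.42811487] (array([526.6, 257. ]), array([29.3,  8.7]), -84.2) label (array([582.3, 261.3]), array([55.1, 37.5]), 8.6)
top (250, 197) lid z 45.47720746577079 (array([516. ,  52.8]), array([103.1,  55.9]), -9.2) above (array([442.7,  56.7]), array([250.6,  62.5]), -2.9)
  bar 82 (array([476. ,  58.8]), array([47.8, 11.8]), 77.6) [475.49598866  58.62579146  77.67906873] dark 44 [474.55694462  59.6415329   78.62758666] (array([474.6,  59.6]), array([29.7,  8.9]), 76.3) label (array([438.1,  54.8]), array([243.5,  49.8]), -0.9)
top (304, 192) lid z 45.368625321634 (array([526.2, -94.5]), array([103.4,  56. ]), -13.6) above (array([439.2, -57.7]), array([296.7,  69.8]), -22.8)
  bar 82 (array([487. , -84.3]), array([47.7, 11.6]), 76.8) [485.7057786  -84.52204844  77.74965972] dark 46 [484.79208228 -85.62321762  77.76507311] (array([485.3, -86. ]), array([31.9,  9. ]), 76.6) label (array([540.4, -96.4]), array([53.5, 33.8]), -13.7)
pad 988 (array([ 539.5, -294. ]), array([102.1,  75.4]), -1.6) [ 538.86134138 -293.86010133    5.        ] 6.752575776434583
bench 1.8925428744090596
bottle [ 315.94658655 -231.72639899    8.36412865] [ 697.76767483   31.90796778 1171.35654865]
hand [315.94658655 -60.70586402   8.27565105] [ 401.94227686  110.29982177 1171.35654865]
brush [ 315.94658655 -265.80817435    8.04743109] [ 411.69491755   31.90796778 1171.35654865]
```

```bash
cat >> h.py <<'E'
from scipy.spatial.transform import Rotation as Ro
import math
def Rdown(phi):  # tool x down, tool z horizontal at world angle phi (deg)
    z=np.array([math.cos(math.radians(phi)),math.sin(math.radians(phi)),0]);x=np.array([0,0,-1.])
    return np.c_[x,np.cross(z,x),z]
def plan(pos,phi,n=None,st=None,step=5.5,half=True):
    if st is None:
        from cell import manip; st=manip.read_state()
    p=np.array(st['eef_pos']);R=Ro.from_euler('xyz',st['eef_rot']).as_matrix()
    zz=R[:,2];cur=math.degrees(math.atan2(zz[1],zz[0]))
    print('at',np.round(p,1),'phi',round(cur,1),'xaxis',np.round(R[:,0],3),'clock',st['clock'],'F',np.round(st['wrist_force'],1),'gap',round(st['finger_gap'],1),'q',np.round(st['joints'],2))
    Rt=Rdown(phi); pos=np.array(pos,float)
    rv=Ro.from_matrix(R.T@Rt).as_rotvec(degrees=True)
    N=n or max(1,math.ceil(np.linalg.norm(pos-p)/10/step),math.ceil(np.linalg.norm(rv)/9.5))
    turn=[];dp=[]
    for k in range(N):
        dr=rv/N
        rel=R.T@((pos-p)/(N-k))/10
        t=np.round(dr,1);s=np.round(rel,2);turn.append(t.tolist());dp.append(s.tolist())
        p=p+R@s*10;R=R@Ro.from_rotvec(t,degrees=True).as_matrix()
    for i in range(0,N,8): print('turn',turn[i:i+8],'\n dp',dp[i:i+8])
E
python3 - <<'E'
from h import *
plan([527,257,190],6)
plan([527,257,190],-174)
E
```

```text
at [ 135.9 -532.7  205. ] phi -75.7 xaxis [-0.     0.001 -1.   ] clock 0.1 F [-0.1 -0.5  0.3] gap 94.0 q [-1.39  0.3   1.52  0.    1.32 -0.07]
turn [[-4.8, -0.0, -0.0], [-4.8, -0.0, -0.0], [-4.8, -0.0, -0.0], [-4.8, -0.0, -0.0], [-4.8, -0.0, -0.0], [-4.8, -0.0, -0.0], [-4.8, -0.0, -0.0], [-4.8, -0.0, -0.0]] 
 dp [[0.09, 3.38, -3.93], [0.09, 3.69, -3.64], [0.09, 3.99, -3.31], [0.09, 4.25, -2.97], [0.09, 4.48, -2.6], [0.09, 4.68, -2.22], [0.09, 4.85, -1.82], [0.09, 4.99, -1.41]]
turn [[-4.8, -0.0, -0.0], [-4.8, -0.0, -0.0], [-4.8, -0.0, -0.0], [-4.8, -0.0, -0.0], [-4.8, -0.0, -0.0], [-4.8, -0.0, -0.0], [-4.8, -0.0, -0.0], [-4.8, -0.0, -0.0]] 
 dp [[0.09, 5.09, -0.98], [0.09, 5.15, -0.55], [0.1, 5.18, -0.12], [0.09, 5.18, 0.31], [0.1, 5.13, 0.74], [0.09, 5.05, 1.17], [0.1, 4.94, 1.59], [0.09, 4.78, 2.0]]
turn [[-4.8, -0.0, -0.0]] 
 dp [[0.1, 4.6, 2.39]]
at [ 135.9 -532.7  205. ] phi -75.7 xaxis [-0.     0.001 -1.   ] clock 0.1 F [-0.1 -0.5  0.3] gap 94.0 q [-1.39  0.3   1.52  0.    1.32 -0.07]
turn [[5.8, -0.0, 0.0], [5.8, -0.0, 0.0], [5.8, -0.0, 0.0], [5.8, -0.0, 0.0], [5.8, -0.0, 0.0], [5.8, -0.0, 0.0], [5.8, -0.0, 0.0], [5.8, -0.0, 0.0]] 
 dp [[0.09, 3.38, -3.93], [0.09, 2.96, -4.25], [0.09, 2.52, -4.53], [0.09, 2.05, -4.76], [0.09, 1.55, -4.95], [0.09, 1.05, -5.08], [0.09, 0.53, -5.16], [0.09, 0.0, -5.18]]
turn [[5.8, -0.0, 0.0], [5.8, -0.0, 0.0], [5.8, -0.0, 0.0], [5.8, -0.0, 0.0], [5.8, -0.0, 0.0], [5.8, -0.0, 0.0], [5.8, -0.0, 0.0], [5.8, -0.0, 0.0]] 
 dp [[0.09, -0.52, -5.16], [0.09, -1.04, -5.08], [0.1, -1.54, -4.95], [0.09, -2.04, -4.77], [0.1, -2.51, -4.53], [0.09, -2.95, -4.26], [0.1, -3.37, -3.94], [0.09, -3.75, -3.58]]
turn [[5.8, -0.0, 0.0]] 
 dp [[0.1, -4.09, -3.18]]
```

Emit:
{"method": "jog_arm", "body": {
  "turn": [
    [-4.8, 0, 0],
    [-4.8, 0, 0],
    [-4.8, 0, 0],
    [-4.8, 0, 0],
    [-4.8, 0, 0],
    [-4.8, 0, 0],
    [-4.8, 0, 0],
    [-4.8, 0, 0]
  ],
  "dp": [
    [0.1, 3.4, -3.9],
    [0.1, 3.7, -3.6],
    [0.1, 4.0, -3.3],
    [0.1, 4.25, -3.0],
    [0.1, 4.5, -2.6],
    [0.1, 4.7, -2.2],
    [0.1, 4.85, -1.8],
    [0.1, 5.0, -1.4]
  ],
  "gripper": [0, 0, 0, 0, 0, 0, 0, 0]
}}

```text
clock: 1.1
eef_pos: [320.8, -149.8, 195.4]
eef_rot: [2.372, 1.567, 1.736]
wrist_force: [1.4, -0.5, 0.2]
finger_gap: 93.9
```

Run:
```python
from h import *
plan([527,257,190],6)
```

```text
at [ 320.8 -149.8  195.4] phi -36.4 xaxis [-0.001  0.004 -1.   ] clock 1.1 F [ 1.4 -0.5  0.2] gap 93.9 q [-0.54 -0.14  2.02  0.    1.26  0.09]
turn [[-4.7, -0.0, -0.0], [-4.7, -0.0, -0.0], [-4.7, -0.0, -0.0], [-4.7, -0.0, -0.0], [-4.7, -0.0, -0.0], [-4.7, -0.0, -0.0], [-4.7, -0.0, -0.0], [-4.7, -0.0, -0.0]] 
 dp [[0.08, 5.0, -0.84], [0.08, 5.05, -0.43], [0.08, 5.07, -0.01], [0.08, 5.05, 0.41], [0.07, 5.0, 0.82], [0.08, 4.92, 1.22], [0.07, 4.8, 1.62], [0.08, 4.65, 2.01]]
turn [[-4.7, -0.0, -0.0]] 
 dp [[0.07, 4.47, 2.39]]
```

Emit:
{"method": "jog_arm", "body": {
  "turn": [
    [-4.7, 0, 0],
    [-4.7, 0, 0],
    [-4.7, 0, 0],
    [-4.7, 0, 0],
    [-4.7, 0, 0],
    [-4.7, 0, 0],
    [-4.7, 0, 0],
    [-4.7, 0, 0]
  ],
  "dp": [
    [0.1, 5.0, -0.8],
    [0.1, 5.0, -0.4],
    [0.1, 5.0, 0.0],
    [0.1, 5.0, 0.4],
    [0.1, 5.0, 0.8],
    [0.1, 4.9, 1.2],
    [0.1, 4.8, 1.6],
    [0.1, 4.7, 2.0]
  ],
  "gripper": [0, 0, 0, 0, 0, 0, 0, 0]
}}

```text
clock: 2.1
eef_pos: [502.6, 226.2, 187.9]
eef_rot: [1.67, 1.568, 1.715]
wrist_force: [0.3, -0.8, -0.3]
finger_gap: 93.8
```

Run:
```python
from h import *
plan([527,257,150],6)
from cell import camera,calibration
c=calibration("wrist");p,d=camera("wrist");cv2.imwrite("pics/w1.png",p[:,:,::-1]);np.savez("w1.npz",p=p,d=d,**c)
print(c['world_from_camera'])
```

```text
at [502.6 226.2 187.9] phi 2.6 xaxis [-0.     0.003 -1.   ] clock 2.1 F [ 0.3 -0.8 -0.3] gap 93.8 q [0.35 0.32 1.54 0.   1.28 0.31]
turn [[-3.4, -0.0, -0.2]] 
 dp [[3.8, 2.96, 2.58]]
[[ 9.99002899e-01  4.29817474e-02  1.20738567e-02  4.98924647e+02]
 [ 4.46453342e-02 -9.61458299e-01 -2.71301922e-01  3.05496620e+02]
 [-5.25209735e-05  2.71570448e-01 -9.62418562e-01  3.68142052e+02]
 [ 0.00000000e+00  0.00000000e+00  0.00000000e+00  1.00000000e+00]]
```

View pics/w1.png

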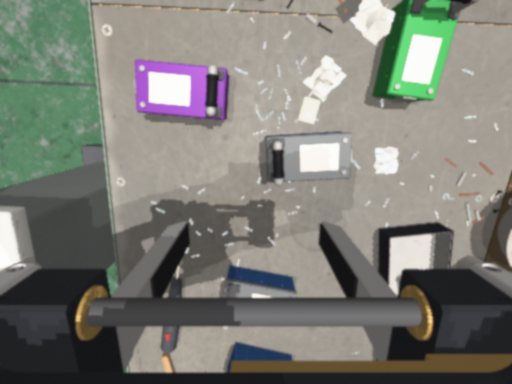

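Wrist view: case 1's lid is centred at (308,157) with its bar at (278,161). Purple is at (180,90) and stays clear.

```bash
cat >> h.py <<'E'
def meas(f,u,v,hw=55,hh=40):
    z=np.load(f);p,d,K,T=z['p'],z['d'],z['K'],z['world_from_camera']
    W=world(d,K,T);m=np.zeros(d.shape,bool);m[v-hh:v+hh,u-hw:u+hw]=1;m&=d>0
    Z=W[...,2];lid=W[m&(Z>38)&(Z<50)];bar=m&(Z>62)&(Z<95);dk=bar&(p.max(-1)<70)
    print('lid',np.round(np.median(lid[:,2]),1),rect(lid[:,:2]),'bar',rect(W[bar][:,:2]),np.round(np.percentile(W[bar][:,2],90),1),'sleeve',dk.sum(),np.round(W[dk].mean(0),1),rect(W[dk][:,:2]))
    lab=m&(p.min(-1)>200)&(Z>38)&(Z<52);print('label',rect(W[lab][:,:2]))
E
python3 - <<'E'
from h import *
meas("w1.npz",308,157)
E
```

```text
lid 44.8 (array([567.6, 263.7]), array([102.9,  56.3]), 5.6) bar (array([527.3, 259.9]), array([49.7, 12.3]), -86.0) 79.0 sleeve 279 [526.8 259.4  77.5] (array([527.3, 257.8]), array([33.8, 12.2]), -86.0)
label (array([584.1, 266.7]), array([56.9, 37.2]), 8.4)
```

Run:
```python
from h import *
plan([527.4,258.7,140],5)
```

```text
at [503.7 230.3 187.1] phi 2.9 xaxis [-0.001  0.004 -1.   ] clock 2.15 F [ 0.3  4.3 -0.3] gap 93.8 q [0.36 0.32 1.53 0.   1.28 0.31]
turn [[-1.0, -0.0, -0.1], [-1.0, -0.0, -0.1]] 
 dp [[2.36, 1.35, 1.25], [2.36, 1.33, 1.28]]
```

Emit:
{"method": "jog_arm", "body": {
  "turn": [
    [-1.2, 0, 0],
    [-1.2, 0, 0]
  ],
  "dp": [
    [2.4, 1.6, 1.3],
    [2.4, 1.6, 1.3]
  ],
  "gripper": [0.3, 0.3]
}}

```text
clock: 2.4
eef_pos: [528.6, 266.1, 138.7]
eef_rot: [1.296, 1.566, 1.391]
wrist_force: [0.1, -0.4, 0.8]
finger_gap: 77.4
```

Run:
```python
from h import *
plan([527.4,258.7,54],5,n=3)
```

```text
at [528.6 266.1 138.7] phi 5.5 xaxis [ 0.001  0.005 -1.   ] clock 2.4 F [ 0.1 -0.4  0.8] gap 77.4 q [0.4  0.45 1.48 0.   1.21 0.31]
turn [[0.2, 0.0, -0.1], [0.2, 0.0, -0.1], [0.2, 0.0, -0.1]] 
 dp [[2.82, -0.26, -0.07], [2.82, -0.25, -0.06], [2.83, -0.24, -0.06]]
```

Emit:
{"method": "jog_arm", "body": {
  "turn": [
    [0.3, 0, -0.1],
    [0, 0, -0.1],
    [0, 0, 0],
    [0, 0, 0]
  ],
  "dp": [
    [2.8, -0.5, -0.1],
    [2.8, -0.2, -0.1],
    [2.0, 0, 0],
    [0.5, 0, 0]
  ],
  "gripper": [0.5, 0.5, 0.5, 0.5]
}}

```text
clock: 2.9
eef_pos: [526.0, 259.4, 52.0]
eef_rot: [-2.989, 1.567, -2.897]
wrist_force: [-0.3, 0.4, -0.7]
finger_gap: 46.9
```

Run:
```python
from h import *
plan([527.4,258.7,54],5,n=1)
from cell import camera,calibration
c=calibration("wrist");p,d=camera("wrist");cv2.imwrite("pics/w2.png",p[:,:,::-1])
```

```text
at [526.  259.4  52. ] phi 5.3 xaxis [-0.004 -0.001 -1.   ] clock 2.9 F [-0.3  0.4 -0.7] gap 46.9 q [0.4  0.55 1.55 0.   1.05 0.3 ]
turn [[0.3, -0.2, 0.0]] 
 dp [[-0.21, -0.09, 0.14]]
```

View pics/w2.png

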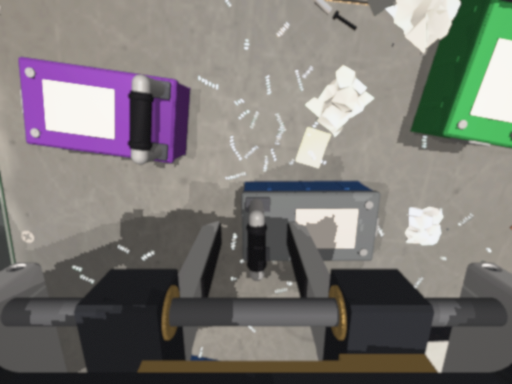

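Wrist view: case 1's black sleeve at (257,245) sits between the fingers. I close on it.

Emit:
{"method": "jog_arm", "body": {
  "turn": [
    [0.2, -0.2, 0],
    [0, 0, 0],
    [0, 0, 0],
    [0, 0, 0]
  ],
  "dp": [
    [-0.15, -0.05, 0.14],
    [0, 0, 0],
    [0, 0, 0],
    [0, 0, 0]
  ],
  "gripper": [0.6, 1, 1, 1],
  "grip_force": 20
}}

```text
clock: 3.45
eef_pos: [528.6, 259.5, 56.2]
eef_rot: [0.174, 1.567, 0.262]
wrist_force: [-0.0, 0.4, -1.3]
finger_gap: 11.6
```

Run:
```python
from h import *
plan([527.4,258.7,54],5,n=1)
```

```text
at [528.6 259.5  56.2] phi 5.0 xaxis [ 0.004  0.001 -1.   ] clock 3.45 F [-0.   0.4 -1.3] gap 11.6 q [ 0.39  0.54  1.55 -0.    1.05  0.31]
turn [[0.0, 0.2, -0.0]] 
 dp [[0.22, -0.07, -0.13]]
```

Emit:
{"method": "jog_arm", "body": {
  "turn": [
    [0, 0, 0],
    [0, 0, 0],
    [0, 0, 0],
    [0, 0, 0],
    [0, 0, 0],
    [0, 0, 0]
  ],
  "dp": [
    [-0.25, 0, 0],
    [-0.25, 0, 0],
    [-0.25, 0, 0],
    [-0.25, 0, 0],
    [0, 0, 0],
    [0, 0, 0]
  ],
  "gripper": [1, 1, 1, 1, 1, 1]
}}

```text
clock: 4.2
eef_pos: [528.4, 259.4, 66.8]
eef_rot: [0.139, 1.568, 0.227]
wrist_force: [-0.8, -0.2, -1.6]
finger_gap: 11.2
```

```bash
cat > s.py <<'E'
from h import *
import sys
from cell import manip,camera,calibration
F=[]
for i in range(2):
    st=manip.read_state();F.append(st['wrist_force'])
    p,d=camera("wrist")
if len(sys.argv)>1: cv2.imwrite(f"pics/{sys.argv[1]}.png",p[:,:,::-1])
F.append(manip.read_state()['wrist_force'])
print(np.round(F,2)); plan(st['eef_pos'],5,n=1)
E
python3 s.py w3
```

```text
[[-0.77 -0.21 -1.63]
 [-0.18 -0.89 -1.21]
 [-0.62  0.15 -1.51]]
at [528.4 259.5  66.8] phi 5.0 xaxis [ 0.003  0.001 -1.   ] clock 4.3 F [-0.6  0.1 -1.5] gap 11.4 q [ 0.39  0.53  1.54 -0.    1.07  0.31]
turn [[0.0, 0.2, -0.0]] 
 dp [[-0.0, -0.0, 0.0]]
```

View pics/w3.png

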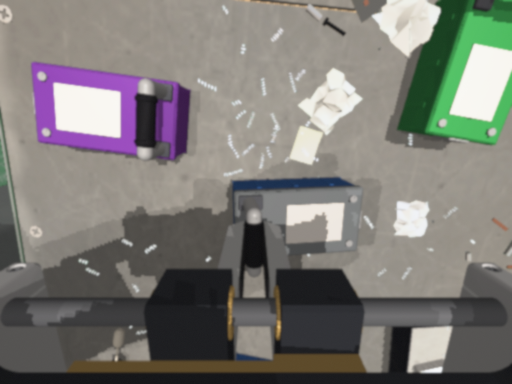

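```bash
cat > tilt.py <<'E'
from h import *
import sys
from cell import camera,calibration
c=calibration("scene");p,d=camera("scene")
cv2.imwrite(f"pics/{sys.argv[1]}.png",cv2.resize(p[int(sys.argv[3])-60:int(sys.argv[3])+60,int(sys.argv[2])-70:int(sys.argv[2])+70,::-1],None,fx=5,fy=5,interpolation=cv2.INTER_CUBIC))
E
python3 tilt.py s3 189 230
```

```text
(no output)
```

View pics/s3.png

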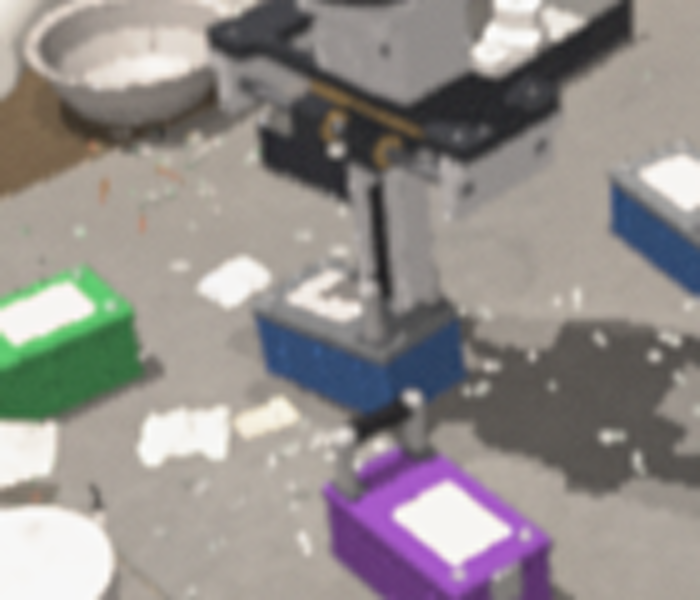

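```bash
cat > lid.py <<'E'
from h import *
import sys
from cell import camera,calibration,manip
# usage: cx cy yaw : heights along case
cx,cy,yaw=map(float,sys.argv[1:4])
def prof(p,d,K,T,tag):
    W=world(d,K,T);a=math.radians(yaw);dx=W[...,0]-cx;dy=W[...,1]-cy
    u=dx*math.cos(a)+dy*math.sin(a);v=-dx*math.sin(a)+dy*math.cos(a);Z=W[...,2]
    print(tag,[(s,round(float(np.median(Z[m])),1),int(m.sum())) for s in range(-45,50,10) for m in [(d>0)&(abs(u-s)<5)&(abs(v)<24)&(Z>30)&(Z<62)] if m.sum()>3])
z=np.load("scene0.npz");prof(z['p'],z['d'],z['K'],z['world_from_camera'],'before')
c=calibration("scene");p,d=camera("scene");prof(p,d,c['K'],c['world_from_camera'],'now')
c=calibration("wrist");p,d=camera("wrist");prof(p,d,c['K'],c['world_from_camera'],'wrist')
print(manip.read_state()['wrist_force'])
E
python3 lid.py 567.5 263 5
```

```text
before [(-45, 45.5, 79), (-35, 43.9, 24), (-25, 43.4, 29), (-15, 42.9, 18), (-5, 43.5, 31), (5, 43.7, 38), (15, 43.8, 43), (25, 43.5, 38), (35, 43.2, 38), (45, 42.9, 31)]
now [(-45, 55.1, 34), (-35, 53.3, 13), (-25, 52.1, 14), (-15, 50.1, 17), (-5, 49.5, 21), (5, 48.1, 26), (15, 46.7, 36), (25, 45.6, 33), (35, 44.9, 34), (45, 42.6, 14)]
wrist [(-45, 56.9, 105), (-35, 54.8, 177), (-25, 53.4, 353), (-15, 52.3, 605), (-5, 51.2, 715), (5, 49.9, 689), (15, 48.6, 692), (25, 47.4, 674), (35, 45.9, 664), (45, 44.6, 388)]
[-0.7188805   0.49450675 -1.08045296]
```

The lid profile shows the handle end 10 mm up and the heel down. Fz is about -1.4 N, which is light. I lower it back down.

Emit:
{"method": "jog_arm", "body": {
  "turn": [
    [0, 0, 0],
    [0, 0, 0],
    [0, 0, 0],
    [0, 0, 0],
    [0, 0, 0],
    [0, 0, 0]
  ],
  "dp": [
    [0.25, 0, 0],
    [0.25, 0, 0],
    [0.25, 0, 0],
    [0.25, 0, 0],
    [0, 0, 0],
    [0, 0, 0]
  ],
  "gripper": [1, 1, 1, 1, 1, 1]
}}

```text
clock: 5.2
eef_pos: [528.2, 259.4, 56.0]
eef_rot: [0.149, 1.568, 0.237]
wrist_force: [-1.8, 0.4, 0.1]
finger_gap: 11.2
```

```bash
python3 lid.py 567.5 263 5; python3 s.py
```

```text
before [(-45, 45.5, 79), (-35, 43.9, 24), (-25, 43.4, 29), (-15, 42.9, 18), (-5, 43.5, 31), (5, 43.7, 38), (15, 43.8, 43), (25, 43.5, 38), (35, 43.2, 38), (45, 42.9, 31)]
now [(-45, 44.2, 71), (-35, 43.7, 16), (-25, 42.7, 15), (-15, 42.9, 18), (-5, 43.4, 23), (5, 43.9, 36), (15, 43.7, 36), (25, 43.3, 41), (35, 43.7, 37), (45, 43.0, 32)]
wrist [(-45, 45.1, 174), (-35, 47.8, 164), (-25, 44.8, 359), (-15, 44.8, 636), (-5, 45.1, 749), (5, 45.1, 757), (15, 45.1, 763), (25, 45.1, 748), (35, 44.9, 757), (45, 44.8, 721)]
[-1.11744976  0.10023489 -0.03401736]
[[-1.12  0.1  -0.03]
 [-0.71 -1.12 -0.2 ]
 [-0.63  0.26 -0.34]]
at [528.2 259.4  56. ] phi 5.0 xaxis [ 0.002  0.001 -1.   ] clock 5.4 F [-0.6  0.3 -0.3] gap 11.3 q [ 0.39  0.54  1.55 -0.    1.05  0.31]
turn [[0.0, 0.1, -0.0]] 
 dp [[-0.0, 0.0, 0.0]]
```

Case 1 is flat again. I release and rise, then head to case 2 (bar about (476,59.3), yaw about -11).

Emit:
{"method": "jog_arm", "body": {
  "turn": [
    [0, 0, 0],
    [0, 0, 0],
    [0, 0, 0],
    [0, 0, 0],
    [0, 0, 0]
  ],
  "dp": [
    [0, 0, 0],
    [0, 0, 0],
    [-3, 0, 0],
    [-5, 0, 0],
    [-5, 0, 0]
  ],
  "gripper": [0.5, 0.5, 0.5, 0.3, 0.3]
}}

```text
clock: 6.02
eef_pos: [526.9, 258.7, 186.0]
eef_rot: [-2.638, 1.567, -2.55]
wrist_force: [1.1, 0.8, 0.9]
finger_gap: 57.7
```

Run:
```python
from h import *
plan([490,20,170],-11)
```

```text
at [526.9 258.7 186. ] phi 5.0 xaxis [-0.003 -0.002 -1.   ] clock 6.025 F [1.1 0.8 0.9] gap 57.7 q [ 0.39  0.4   1.43 -0.    1.31  0.31]
turn [[3.2, -0.0, 0.0], [3.2, -0.0, 0.0], [3.2, -0.0, 0.0], [3.2, -0.0, 0.0], [3.2, -0.0, 0.0]] 
 dp [[0.33, -4.69, -1.15], [0.33, -4.75, -0.89], [0.33, -4.79, -0.62], [0.33, -4.82, -0.36], [0.33, -4.82, -0.08]]
```

Emit:
{"method": "jog_arm", "body": {
  "turn": [
    [3.2, 0, 0],
    [3.2, 0, 0],
    [3.2, 0, 0],
    [3.2, 0, 0],
    [3.2, 0, 0]
  ],
  "dp": [
    [0.1, -4.2, -1.3],
    [0.1, -4.3, -1.0],
    [0.1, -4.3, -0.8],
    [0.1, -4.3, -0.5],
    [0.1, -4.3, -0.2]
  ],
  "gripper": [0.3, 0.3, 0.3, 0.3, 0.3]
}}

```text
clock: 6.65
eef_pos: [483.9, 41.5, 185.9]
eef_rot: [0.297, 1.563, 0.102]
wrist_force: [0.9, 0.6, 0.0]
finger_gap: 65.7
```

```bash
cat > w.py <<'E'
from h import *
import sys
from cell import camera,calibration
n=sys.argv[1]
c=calibration("wrist");p,d=camera("wrist");cv2.imwrite(f"pics/{n}.png",p[:,:,::-1]);np.savez(f"{n}.npz",p=p,d=d,**c)
plan([476,59.3,140],-11)
E
python3 w.py w4
```

```text
at [483.2  38.  185.7] phi -11.5 xaxis [ 0.007 -0.    -1.   ] clock 6.7 F [ 0.3 -1.8 -0. ] gap 65.4 q [ 0.    0.17  1.73 -0.    1.24  0.2 ]
turn [[-0.5, 0.4, -0.1]] 
 dp [[4.56, 1.94, -1.16]]
```

View pics/w4.png

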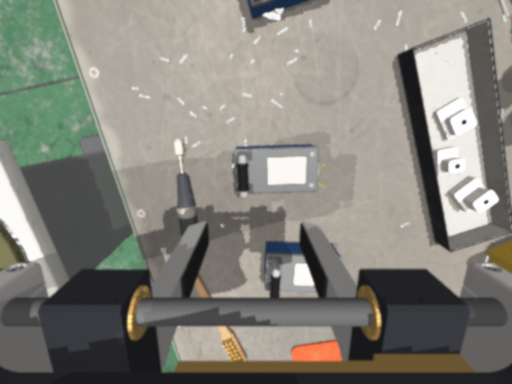

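Wrist view: case 2's lid is centred at (277,170) with its bar at (243,172).

Run:
```python
from h import *
meas("w4.npz",277,170)
```

```text
lid 44.8 (array([515.7,  54.8]), array([102.8,  56.1]), -9.3) bar (array([476. ,  61.5]), array([49.5, 13.4]), 80.9) 78.9 sleeve 276 [475.8  61.1  77.5] (array([475.5,  61.2]), array([30. , 12.3]), 81.2)
label (array([531.1,  52.4]), array([53.7, 39.3]), -9.4)
```

Run:
```python
from h import *
plan([476,60.5,90],-9.3,n=2)
```

```text
at [483.2  38.  185.7] phi -11.5 xaxis [ 0.007 -0.    -1.   ] clock 6.7 F [ 0.3 -1.8 -0. ] gap 65.4 q [ 0.    0.17  1.73 -0.    1.24  0.2 ]
turn [[-1.1, 0.2, -0.0], [-1.1, 0.2, -0.0]] 
 dp [[4.78, 1.03, -0.61], [4.79, 1.03, -0.58]]
```

Emit:
{"method": "jog_arm", "body": {
  "turn": [
    [-1.1, 0.2, 0],
    [-1.1, 0.2, 0],
    [0, 0, 0]
  ],
  "dp": [
    [4.5, 1.0, -0.6],
    [4.2, 1.0, -0.6],
    [0, 0, 0]
  ],
  "gripper": [0.5, 0.5, 0.5]
}}

```text
clock: 7.08
eef_pos: [476.5, 58.6, 98.2]
eef_rot: [0.383, 1.567, 0.218]
wrist_force: [-0.1, -1.0, 0.0]
finger_gap: 47.2
```

Run:
```python
from h import *
plan([476,60.5,55],-9.3,n=2)
```

```text
at [476.5  58.6  98.2] phi -9.4 xaxis [ 0.004  0.001 -1.   ] clock 7.075 F [-0.1 -1.   0. ] gap 47.2 q [0.05 0.27 1.83 0.   1.04 0.21]
turn [[-0.1, 0.1, -0.0], [-0.1, 0.1, -0.0]] 
 dp [[2.16, 0.09, -0.05], [2.16, 0.09, -0.04]]
```

Emit:
{"method": "jog_arm", "body": {
  "turn": [
    [-0.1, 0.1, 0],
    [0, 0.1, 0],
    [0, 0, 0],
    [0, 0, 0],
    [0, 0, 0],
    [0, 0, 0],
    [0, 0, 0]
  ],
  "dp": [
    [2.1, 0.2, 0],
    [2.1, 0.1, 0],
    [0.1, 0, 0],
    [0, 0, 0],
    [0, 0, 0],
    [0, 0, 0],
    [0, 0, 0]
  ],
  "gripper": [0.5, 0.5, 0.6, 1, 1, 1, 1],
  "grip_force": 20
}}

```text
clock: 7.95
eef_pos: [481.5, 61.1, 63.0]
eef_rot: [0.334, 1.561, 0.17]
wrist_force: [1.7, -0.3, -6.3]
finger_gap: 11.1
```

```bash
python3 s.py w5
```

```text
[[ 1.66 -0.33 -6.28]
 [ 0.41  0.47 -3.98]
 [ 0.08  1.16 -2.99]]
at [481.5  61.1  62.9] phi -9.4 xaxis [ 0.01   0.002 -1.   ] clock 8.05 F [ 0.1  1.2 -3. ] gap 11.0 q [0.05 0.33 1.85 0.   0.95 0.21]
turn [[-14.4, 0.6, -0.1]] 
 dp [[-0.0, -0.0, 0.01]]
```

View pics/w5.png

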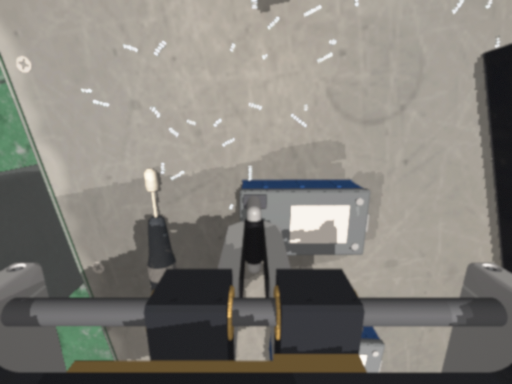

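```bash
python3 lid.py 515.5 54.2 -9.3
```

```text
before [(-45, 45.9, 62), (-35, 44.2, 23), (-25, 42.9, 27), (-15, 43.3, 16), (-5, 43.3, 20), (5, 43.7, 29), (15, 43.8, 29), (25, 43.7, 34), (35, 43.6, 29), (45, 43.4, 20)]
now [(-45, 41.2, 87), (-35, 45.8, 37), (-25, 43.6, 24), (-15, 43.1, 16), (-5, 43.2, 16), (5, 44.0, 20), (15, 43.3, 24), (25, 43.3, 26), (35, 43.5, 32), (45, 43.2, 32)]
wrist [(-45, 44.8, 167), (-35, 54.1, 25), (-25, 45.0, 302), (-15, 44.7, 423), (-5, 44.9, 698), (5, 45.0, 704), (15, 45.1, 706), (25, 45.1, 702), (35, 45.1, 704), (45, 44.9, 697)]
[-0.20203983  0.01959771 -2.92143159]
```

The case is flat, but the fingers sit about 9 mm higher than intended on the sleeve. I open and re-seat the grasp.

Emit:
{"method": "jog_arm", "body": {
  "turn": [
    [0, 0, 0],
    [0, 0, 0],
    [0, 0, 0],
    [0, 0, 0]
  ],
  "dp": [
    [0, 0, 0],
    [0, 0, 0],
    [0, 0, 0],
    [0, 0, 0]
  ],
  "gripper": [0.7, 0.7, 0.7, 0.7]
}}

```text
clock: 8.65
eef_pos: [482.4, 61.1, 63.7]
eef_rot: [0.309, 1.559, 0.145]
wrist_force: [-0.8, 0.6, -0.2]
finger_gap: 28.2
```

Run:
```python
from h import *
plan([476.5,60.8,53],-9.3,n=1)
```

```text
at [482.4  61.1  63.7] phi -9.4 xaxis [ 0.012  0.002 -1.   ] clock 8.65 F [-0.8  0.6 -0.2] gap 28.2 q [0.05 0.33 1.85 0.   0.95 0.21]
turn [[-0.1, 0.7, -0.2]] 
 dp [[1.06, -0.13, -0.59]]
```

Emit:
{"method": "jog_arm", "body": {
  "turn": [
    [0, 0.3, 0],
    [0, 0.3, 0],
    [0, 0, 0]
  ],
  "dp": [
    [0.5, 0, -0.3],
    [0.5, 0, -0.3],
    [0, 0, 0]
  ],
  "gripper": [0.6, 0.6, 0.6]
}}

```text
clock: 9.02
eef_pos: [476.0, 62.1, 52.7]
eef_rot: [1.584, 1.567, 1.42]
wrist_force: [0.2, -0.3, 0.1]
finger_gap: 37.9
```

```bash
python3 w.py w6
python3 - <<'E'
from h import *
meas("w6.npz",305,220,90,70)
E
```

```text
at [476.2  62.2  52.9] phi -9.4 xaxis [ 0.001  0.004 -1.   ] clock 9.075 F [ 0.3  0.3 -0.2] gap 37.6 q [0.05 0.34 1.86 0.   0.94 0.21]
turn [[0.8, 0.0, -0.1], [0.8, 0.0, -0.1]] 
 dp [[-4.35, -0.13, 0.02], [-4.36, -0.13, 0.01]]
lid 44.9 (array([521.3,  54. ]), array([103.9,  56.3]), -9.5) bar (array([475.7,  66.6]), array([47.7, 43.5]), -43.2) 88.6 sleeve 1194 [479.5  61.8  78.2] (array([475.5,  61.3]), array([40.1, 31.7]), -11.4)
label (array([537.1,  51.7]), array([54.5, 34.7]), -5.7)
```

View pics/w6.png

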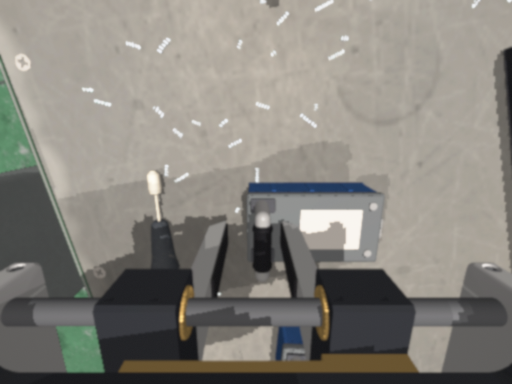

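```bash
cat > top.py <<'E'
from h import *
from cell import camera,calibration
import sys
c=calibration("top");p,d=camera("top")
z=np.load("top0.npz")
def lab(p,u,v):
    # white label blob centroid on plane z=45
    m=np.zeros(p.shape[:2],np.uint8);s=p[v-28:v+28,u-22:u+22];m[v-28:v+28,u-22:u+22]=(s.min(-1)>185)
    n,l,st,ce=cv2.connectedComponentsWithStats(m);k=1+np.argmax(st[1:,4]);return ce[k],st[k,4]
for u,v in [(173,181),(250,197),(304,192)]:
    o=[]
    for q in(z['p'],p):
        ce,a=lab(q,u,v);o.append((np.round(ray(ce,c['K'],c['world_from_camera'],45.)[0,:2],1),a))
    print(o)
cv2.imwrite("pics/"+sys.argv[1]+".png",cv2.resize(p[130:265,130:410,::-1],None,fx=2.8,fy=2.8))
E
python3 top.py t1
```

```text
[(array([579.1, 263. ]), np.int32(201)), (array([579.2, 263. ]), np.int32(207))]Traceback (most recent call last):
  File "top.py", line 13, in <module>
    ce,a=lab(q,u,v);o.append((np.round(ray(ce,c['K'],c['world_from_camera'],45.)[0,:2],1),a))
         ~~~^^^^^^^
  File "top.py", line 9, in lab
    n,l,st,ce=cv2.connectedComponentsWithStats(m);k=1+np.argmax(st[1:,4]);return ce[k],st[k,4]
                                                      ~~~~~~~~~^^^^^^^^^^
    return _wrapfunc(a, 'argmax', axis=axis, out=out, **kwds)
    return bound(*args, **kwds)
ValueError: attempt to get argmax of an empty sequence
```

```bash
cat > ext.py <<'E'
from h import *
import sys
from cell import camera,calibration
cx,cy,yaw=map(float,sys.argv[1:4])
c=calibration("scene");K,T=c['K'],c['world_from_camera'];p,d=camera("scene");z=np.load("scene0.npz")
a=math.radians(yaw)
for q,dd in((z['p'],z['d']),(p,d)):
    W=world(dd,K,T);u=(W[...,0]-cx)*math.cos(a)+(W[...,1]-cy)*math.sin(a);v=-(W[...,0]-cx)*math.sin(a)+(W[...,1]-cy)*math.cos(a);Z=W[...,2]
    m=(dd>0)&(Z>39)&(Z<50)&(abs(v)<20)&(abs(u)<75)&(u>0)
    hsv=cv2.cvtColor(q,cv2.COLOR_RGB2HSV)
    b=(dd>0)&(hsv[...,0]>100)&(hsv[...,0]<125)&(hsv[...,1]>120)&(Z>3)&(Z<44)&(abs(u)<80)&(abs(v)<45)
    lab=(q.min(-1)>180)&(Z>38)&(Z<52)&(abs(u)<80)&(abs(v)<40)
    print('lid far u',np.round(np.percentile(u[m],[90,97,100]),1),'blue n',b.sum(),'u',np.round(np.percentile(u[b],[3,97]),1),'v',np.round(np.percentile(v[b],[3,50,97]),1),'label far u',np.round(np.percentile(u[lab],[80,95]),1) if lab.sum() else None)
E
python3 ext.py 515.7 54.8 -9.3
```

```text
lid far u [43.4 46.  48.8] blue n 265 u [-53.1  39.5] v [-17.9  26.1  29.1] label far u [27.6 34.7]
lid far u [48.5 50.6 54.7] blue n 272 u [-48.1  41.2] v [-18.9  26.   28.9] label far u [34.1 40.3]
```

The scene view agrees: case 2 slid about 5 mm in +x during that close. I'll drag it back after its lift. Now I centre on the bar and close in small watched steps.

Run:
```python
from h import *
plan([481.2,60.5,54],-9.3,n=1)
```

```text
at [476.5  62.1  53.2] phi -9.4 xaxis [ 0.002  0.004 -1.   ] clock 9.175 F [ 0.3 -0.1  0.4] gap 37.3 q [0.05 0.34 1.86 0.   0.94 0.21]
turn [[-0.1, 0.1, -0.2]] 
 dp [[-0.07, -0.08, 0.49]]
```

Emit:
{"method": "jog_arm", "body": {
  "turn": [
    [0, 0, 0],
    [0, 0, 0],
    [0, 0, 0]
  ],
  "dp": [
    [-0.05, -0.1, 0.4],
    [0, 0, 0],
    [0, 0, 0]
  ],
  "gripper": [0.6, 0.6, 0.6]
}}

```text
clock: 9.55
eef_pos: [480.9, 60.3, 54.1]
eef_rot: [1.151, 1.566, 0.987]
wrist_force: [-0.2, 0.4, 0.5]
finger_gap: 37.7
```

Emit:
{"method": "jog_arm", "body": {
  "turn": [
    [0, 0, 0]
  ],
  "dp": [
    [0, 0, 0]
  ],
  "gripper": [0.8]
}}

```text
clock: 9.68
eef_pos: [480.8, 60.3, 54.1]
eef_rot: [1.158, 1.566, 0.993]
wrist_force: [-1.0, 0.1, 1.0]
finger_gap: 30.8
```

Emit:
{"method": "jog_arm", "body": {
  "turn": [
    [0, 0, 0],
    [0, 0, 0]
  ],
  "dp": [
    [0, 0, 0],
    [0, 0, 0]
  ],
  "gripper": [0.85, 0.9]
}}

```text
clock: 9.93
eef_pos: [480.9, 60.4, 54.1]
eef_rot: [1.089, 1.566, 0.924]
wrist_force: [1.6, -0.4, -0.4]
finger_gap: 11.8
```

Emit:
{"method": "jog_arm", "body": {
  "turn": [
    [0, 0, 0],
    [0, 0, 0]
  ],
  "dp": [
    [0, 0, 0],
    [0, 0, 0]
  ],
  "gripper": [1, 1]
}}

```text
clock: 10.18
eef_pos: [481.0, 60.3, 54.1]
eef_rot: [1.062, 1.566, 0.898]
wrist_force: [0.3, 0.3, 0.0]
finger_gap: 11.2
```

Clean grasp. I lift the same way as case 1.

Emit:
{"method": "jog_arm", "body": {
  "turn": [
    [0, 0, 0],
    [0, 0, 0],
    [0, 0, 0],
    [0, 0, 0],
    [0, 0, 0],
    [0, 0, 0]
  ],
  "dp": [
    [-0.25, 0, 0],
    [-0.25, 0, 0],
    [-0.25, 0, 0],
    [-0.25, 0, 0],
    [0, 0, 0],
    [0, 0, 0]
  ],
  "gripper": [1, 1, 1, 1, 1, 1]
}}

```text
clock: 10.92
eef_pos: [480.0, 60.2, 63.8]
eef_rot: [1.655, 1.567, 1.491]
wrist_force: [1.1, -0.5, -6.2]
finger_gap: 11.3
```

```bash
python3 lid.py 521 54 -9.3; python3 s.py
```

```text
before [(-45, 46.1, 37), (-35, 43.4, 22), (-25, 43.7, 25), (-15, 42.7, 16), (-5, 43.6, 22), (5, 43.9, 33), (15, 43.4, 33), (25, 43.8, 30), (35, 43.7, 30), (45, 43.2, 5)]
now [(-45, 53.7, 28), (-35, 51.4, 8), (-25, 51.5, 10), (-15, 49.7, 12), (-5, 49.5, 12), (5, 47.8, 23), (15, 46.5, 23), (25, 45.1, 27), (35, 44.5, 27), (45, 43.0, 4)]
wrist [(-45, 57.6, 62), (-35, 53.5, 246), (-25, 52.2, 379), (-15, 51.4, 685), (-5, 50.3, 724), (5, 49.2, 718), (15, 48.0, 703), (25, 46.9, 683), (35, 45.6, 682), (45, 44.5, 314)]
[ 0.08506568  0.52407414 -4.7967872 ]
[[ 0.09  0.52 -4.8 ]
 [ 0.84  0.68 -4.99]
 [ 0.28 -0.15 -6.72]]
at [480.   60.3  63.8] phi -9.4 xaxis [ 0.     0.003 -1.   ] clock 11.125 F [ 0.3 -0.1 -6.7] gap 10.9 q [0.05 0.33 1.85 0.   0.97 0.21]
turn [[-14.4, 0.0, -0.2]] 
 dp [[0.0, 0.0, 0.0]]
```

Fz is about -5.6 N, so case 2 is full. I lower it, then slide it back about 5 mm in -x to where it stood.

Emit:
{"method": "jog_arm", "body": {
  "turn": [
    [0, 0, 0],
    [0, 0, 0],
    [0, 0, 0],
    [0, 0, 0],
    [0, 0, 0],
    [0, 0, 0]
  ],
  "dp": [
    [0.25, 0, 0],
    [0.25, 0, 0],
    [0.25, 0, 0],
    [0.2, 0, 0],
    [0, 0, 0],
    [0, 0, 0]
  ],
  "gripper": [1, 1, 1, 1, 1, 1]
}}

```text
clock: 11.88
eef_pos: [478.9, 60.5, 54.1]
eef_rot: [2.317, 1.566, 2.153]
wrist_force: [-3.8, 0.6, -0.9]
finger_gap: 11.3
```

```bash
python3 lid.py 521 54 -9.3;python3 ext.py 515.7 54.8 -9.3; python3 s.py
```

```text
before [(-45, 46.1, 37), (-35, 43.4, 22), (-25, 43.7, 25), (-15, 42.7, 16), (-5, 43.6, 22), (5, 43.9, 33), (15, 43.4, 33), (25, 43.8, 30), (35, 43.7, 30), (45, 43.2, 5)]
now [(-45, 44.6, 45), (-35, 44.7, 16), (-25, 42.5, 9), (-15, 43.1, 12), (-5, 43.7, 22), (5, 43.1, 24), (15, 43.9, 32), (25, 43.6, 29), (35, 43.3, 32), (45, 42.5, 12)]
wrist [(-45, 48.4, 91), (-35, 45.7, 279), (-25, 44.7, 415), (-15, 44.8, 747), (-5, 45.1, 781), (5, 45.1, 776), (15, 45.1, 777), (25, 45.1, 774), (35, 45.0, 777), (45, 44.6, 561)]
[-5.03008531 -0.14625219  1.42040152]
lid far u [43.4 46.  48.8] blue n 265 u [-53.1  39.5] v [-17.9  26.1  29.1] label far u [27.6 34.7]
lid far u [45.5 48.9 54.4] blue n 267 u [-49.9  37.7] v [-18.8  25.9  29.1] label far u [31.7 37.4]
[[-5.4   1.18  1.01]
 [-5.79 -0.28  0.95]
 [-4.48  0.3   0.64]]
at [478.9  60.5  54.1] phi -9.4 xaxis [-0.002  0.004 -1.   ] clock 12.125 F [-4.5  0.3  0.6] gap 10.9 q [0.05 0.35 1.85 0.   0.95 0.21]
turn [[-14.4, -0.1, -0.2]] 
 dp [[-0.0, 0.0, -0.0]]
```

Emit:
{"method": "jog_arm", "body": {
  "turn": [
    [0, 0, 0],
    [0, 0, 0],
    [0, 0, 0]
  ],
  "dp": [
    [0, 0, -0.2],
    [0, 0, -0.15],
    [0, 0, 0]
  ],
  "gripper": [1, 1, 1]
}}

```text
clock: 12.5
eef_pos: [476.4, 61.0, 54.1]
eef_rot: [1.579, 1.567, 1.415]
wrist_force: [-0.5, 0.6, -2.7]
finger_gap: 11.0
```

```bash
python3 ext.py 515.7 54.8 -9.3; python3 s.py; python3 w.py w7;  python3 - <<'E'
from h import *
meas("w7.npz",305,220,90,70)
E
```

```text
lid far u [43.4 46.  48.8] blue n 265 u [-53.1  39.5] v [-17.9  26.1  29.1] label far u [27.6 34.7]
lid far u [42.7 46.4 48.7] blue n 270 u [-53.   39.2] v [-18.7  25.8  29.1] label far u [28.9 33.2]
[[ 0.   -0.74 -2.47]
 [-0.77 -0.66 -2.67]
 [-0.65 -0.06 -3.57]]
at [476.4  61.   54.1] phi -9.4 xaxis [ 0.     0.004 -1.   ] clock 12.65 F [-0.6 -0.1 -3.6] gap 11.0 q [0.05 0.34 1.86 0.   0.94 0.21]
turn [[-14.4, 0.0, -0.2]] 
 dp [[0.0, 0.0, -0.0]]
at [476.4  60.9  54.1] phi -9.4 xaxis [ 0.     0.004 -1.   ] clock 12.7 F [-0.1  0.2 -3. ] gap 11.1 q [0.05 0.34 1.86 0.   0.94 0.21]
turn [[0.8, -0.0, -0.1], [0.8, -0.0, -0.1]] 
 dp [[-4.29, -0.07, -0.01], [-4.3, -0.08, -0.01]]
lid 44.9 (array([516.3,  54.6]), array([103.5,  56.3]), -9.5) bar (array([476.3,  61.4]), array([38. , 37.8]), -54.5) 89.9 sleeve 925 [476.5  61.9  78.8] (array([475.9,  60.9]), array([32.8, 13.7]), 77.4)
label (array([527.7,  52.8]), array([46.2, 31.6]), -9.6)
```

Case 2 is back where it was: lid centre (516.3, 54.6) against (515.7, 54.8), yaw -9.5. I release and rise, then look at case 3.

Emit:
{"method": "jog_arm", "body": {
  "turn": [
    [0, 0, 0],
    [0, 0, 0],
    [0, 0, 0],
    [0, 0, 0],
    [0, 0, 0],
    [0, 0, 0]
  ],
  "dp": [
    [0, 0, 0],
    [0, 0, 0],
    [0, 0, 0],
    [-3, 0, 0],
    [-5, 0, 0],
    [-4, 0, 0]
  ],
  "gripper": [0.5, 0.5, 0.5, 0.5, 0.3, 0.3]
}}

```text
clock: 13.45
eef_pos: [475.6, 60.4, 175.7]
eef_rot: [2.512, 1.566, 2.348]
wrist_force: [0.3, -0.3, 0.5]
finger_gap: 63.5
```

Run:
```python
from h import *
plan([485,-105,180],-13.5)
```

```text
at [475.6  60.4 175.7] phi -9.4 xaxis [-0.003  0.003 -1.   ] clock 13.45 F [ 0.3 -0.3  0.5] gap 63.5 q [0.05 0.17 1.75 0.   1.22 0.21]
turn [[1.0, -0.1, -0.0], [1.0, -0.1, -0.0], [1.0, -0.1, -0.0], [1.0, -0.1, -0.0]] 
 dp [[-0.12, -4.04, 0.91], [-0.12, -4.03, 0.98], [-0.12, -4.01, 1.05], [-0.11, -3.98, 1.11]]
```

Emit:
{"method": "jog_arm", "body": {
  "turn": [
    [1.0, -0.1, 0],
    [1.0, -0.1, 0],
    [1.0, 0, 0],
    [1.0, 0, 0],
    [0, 0, 0]
  ],
  "dp": [
    [-0.1, -4.0, 0.9],
    [-0.1, -4.0, 1.0],
    [-0.1, -3.5, 1.0],
    [-0.1, -2.5, 0.8],
    [0, 0, 0]
  ],
  "gripper": [0.3, 0.3, 0.3, 0.3, 0.3]
}}

```text
clock: 14.08
eef_pos: [487.6, -88.1, 183.8]
eef_rot: [0.468, 1.562, 0.234]
wrist_force: [0.0, 0.3, -0.8]
finger_gap: 65.8
```

```bash
python3 w.py w8; python3 top.py t2
```

```text
at [487.5 -87.2 183.7] phi -13.4 xaxis [ 0.008  0.002 -1.   ] clock 14.125 F [-0.3  0.4 -0.4] gap 65.9 q [-0.25  0.19  1.71  0.    1.23 -0.02]
turn [[-0.8, 0.1, -0.1], [-0.8, 0.1, -0.1], [-0.8, 0.1, -0.1]] 
 dp [[1.46, 4.66, -1.52], [1.46, 4.68, -1.45], [1.46, 4.7, -1.38]]
[(array([579.1, 263. ]), np.int32(201)), (array([579.2, 263. ]), np.int32(207))]
[(array([527.3,  51.3]), np.int32(205)), (array([527.1,  50.8]), np.int32(208))]Traceback (most recent call last):
  File "top.py", line 13, in <module>
    ce,a=lab(q,u,v);o.append((np.round(ray(ce,c['K'],c['world_from_camera'],45.)[0,:2],1),a))
         ~~~^^^^^^^
  File "top.py", line 9, in lab
    n,l,st,ce=cv2.connectedComponentsWithStats(m);k=1+np.argmax(st[1:,4]);return ce[k],st[k,4]
                                                      ~~~~~~~~~^^^^^^^^^^
    return _wrapfunc(a, 'argmax', axis=axis, out=out, **kwds)
    return bound(*args, **kwds)
ValueError: attempt to get argmax of an empty sequence
```

View pics/w8.png

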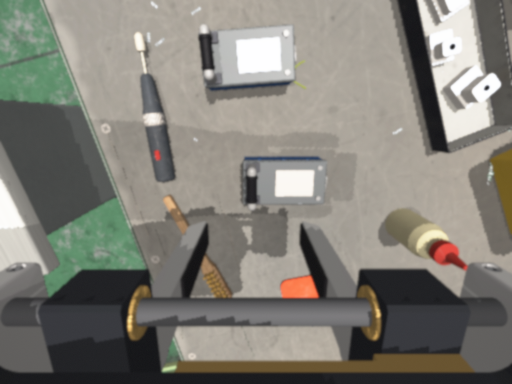

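Case 2 is restored to within 0.5 mm. In this wrist view, case 3's lid is at (285,182) and its bar at (252,187).

Run:
```python
from h import *
meas("w8.npz",287,182,50,32)
plan([487,-83.5,75],-12.5,n=2)
```

```text
lid 44.8 (array([526.4, -92.6]), array([103.3,  56.1]), -13.1) bar (array([487.2, -82.4]), array([48.4, 12.4]), 76.7) 78.9 sleeve 267 [486.1 -83.3  77.4] (array([486.5, -83. ]), array([30.2, 11.3]), 76.6)
label (array([541.4, -95.2]), array([54.8, 34.7]), -11.1)
at [487.5 -86.6 183.7] phi -13.3 xaxis [ 0.008  0.002 -1.   ] clock 14.175 F [-0.8  0.3 -0.4] gap 65.9 q [-0.25  0.19  1.71  0.    1.23 -0.02]
turn [[-0.4, 0.2, -0.1], [-0.4, 0.2, -0.1]] 
 dp [[5.43, 0.12, -0.1], [5.44, 0.13, -0.08]]
```

Emit:
{"method": "jog_arm", "body": {
  "turn": [
    [0, 0.2, -0.1],
    [0, 0.2, 0],
    [0, 0, 0],
    [0, 0, 0]
  ],
  "dp": [
    [4.0, 0.1, -0.1],
    [4.0, 0.1, 0],
    [2.0, 0, 0],
    [0, 0, 0]
  ],
  "gripper": [0.5, 0.5, 0.5, 0.5]
}}

```text
clock: 14.68
eef_pos: [487.9, -79.9, 81.8]
eef_rot: [0.95, 1.567, 0.723]
wrist_force: [-0.0, -0.1, 0.7]
finger_gap: 46.7
```

Run:
```python
from h import *
plan([487,-83.2,54.5],-13.1,n=1)
```

```text
at [487.9 -79.9  81.8] phi -13.0 xaxis [ 0.003  0.002 -1.   ] clock 14.675 F [-0.  -0.1  0.7] gap 46.7 q [-0.24  0.32  1.81  0.    1.01 -0.01]
turn [[0.1, 0.1, -0.2]] 
 dp [[2.72, -0.35, -0.02]]
```

Emit:
{"method": "jog_arm", "body": {
  "turn": [
    [0, 0.1, 0],
    [0, 0, 0],
    [0, 0, 0],
    [0, 0, 0]
  ],
  "dp": [
    [1.3, -0.15, -0.05],
    [1.2, -0.15, 0],
    [0, 0, 0],
    [0, 0, 0]
  ],
  "gripper": [0.6, 0.6, 0.6, 0.6]
}}

```text
clock: 15.18
eef_pos: [487.8, -82.1, 57.2]
eef_rot: [0.732, 1.567, 0.506]
wrist_force: [0.5, 0.2, 0.5]
finger_gap: 37.8
```

```bash
python3 w.py w9
python3 - <<'E'
from h import *
meas("w9.npz",305,220,75,60)
plan([487,-83.2,54.2],-13.1,n=1)
E
```

```text
at [487.8 -82.1  57.2] phi -12.9 xaxis [ 0.004  0.002 -1.   ] clock 15.225 F [-0.   0.4  0.1] gap 37.4 q [-0.24  0.36  1.82  0.    0.96 -0.02]
turn [[-0.6, 0.1, -0.1], [-0.6, 0.1, -0.1], [-0.6, 0.1, -0.1]] 
 dp [[-2.75, 4.51, -1.43], [-2.76, 4.53, -1.38], [-2.76, 4.53, -1.35]]
lid 44.9 (array([526.5, -92.4]), array([103.2,  56.3]), -13.8) bar (array([491. , -86.3]), array([46.1, 37.7]), 51.3) 86.5 sleeve 939 [490.2 -83.1  77.7] (array([493.7, -85. ]), array([31.3, 26.9]), 77.9)
label (array([541.8, -95.8]), array([54.9, 41.5]), -14.2)
at [487.8 -82.1  57.2] phi -12.9 xaxis [ 0.004  0.002 -1.   ] clock 15.225 F [-0.   0.4  0.1] gap 37.4 q [-0.24  0.36  1.82  0.    0.96 -0.02]
turn [[0.2, 0.2, -0.2]] 
 dp [[0.3, -0.12, -0.05]]
```

View pics/w9.png

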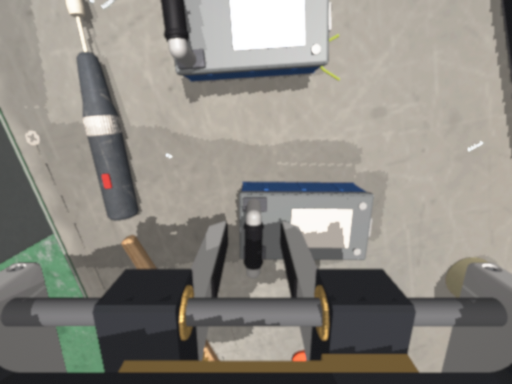

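Case 3's sleeve at (254,240) is midway between the fingers, and the case has not moved. I step down slightly, settle, and close gradually.

Emit:
{"method": "jog_arm", "body": {
  "turn": [
    [0.2, 0.2, 0],
    [0, 0, 0],
    [0, 0, 0],
    [0, 0, 0],
    [0, 0, 0],
    [0, 0, 0],
    [0, 0, 0],
    [0, 0, 0]
  ],
  "dp": [
    [0.25, -0.1, -0.05],
    [0, 0, 0],
    [0, 0, 0],
    [0, 0, 0],
    [0, 0, 0],
    [0, 0, 0],
    [0, 0, 0],
    [0, 0, 0]
  ],
  "gripper": [0.6, 0.6, 0.6, 0.8, 0.85, 0.9, 1, 1],
  "grip_force": 20
}}

```text
clock: 16.23
eef_pos: [487.2, -83.1, 55.1]
eef_rot: [1.501, 1.568, 1.271]
wrist_force: [-0.0, 0.5, 0.2]
finger_gap: 11.4
```

```bash
python3 s.py; python3 ext.py 526.5 -92.5 -13.1
```

```text
[[-0.    0.51  0.22]
 [-0.49  0.23 -1.24]
 [ 0.15  0.7  -0.77]]
at [487.2 -83.1  55.2] phi -13.2 xaxis [ 0.001  0.003 -1.   ] clock 16.325 F [ 0.1  0.7 -0.8] gap 11.2 q [-0.24  0.36  1.82  0.    0.96 -0.02]
turn [[-18.2, 0.0, -0.2]] 
 dp [[0.0, -0.0, -0.0]]
lid far u [43.  45.6 46.5] blue n 239 u [-53.6  36.6] v [-18.   25.9  29.4] label far u [26.3 33.6]
lid far u [42.2 45.1 47. ] blue n 239 u [-54.1  37.2] v [-17.3  25.6  29.5] label far u [24.  32.9]
```

Emit:
{"method": "jog_arm", "body": {
  "turn": [
    [0, 0, 0],
    [0, 0, 0],
    [0, 0, 0],
    [0, 0, 0],
    [0, 0, 0],
    [0, 0, 0]
  ],
  "dp": [
    [-0.25, 0, 0],
    [-0.25, 0, 0],
    [-0.25, 0, 0],
    [-0.25, 0, 0],
    [0, 0, 0],
    [0, 0, 0]
  ],
  "gripper": [1, 1, 1, 1, 1, 1]
}}

```text
clock: 17.12
eef_pos: [486.6, -83.0, 65.0]
eef_rot: [2.075, 1.568, 1.846]
wrist_force: [1.4, -0.7, -5.6]
finger_gap: 11.4
```

```bash
python3 lid.py 526.5 -92.5 -13.2; python3 s.py
```

```text
before [(-45, 48.0, 48), (-35, 44.0, 21), (-25, 43.7, 15), (-15, 43.2, 20), (-5, 43.2, 13), (5, 44.1, 18), (15, 43.2, 30), (25, 44.3, 23), (35, 43.1, 27), (45, 42.7, 17)]
now [(-45, 55.0, 20), (-35, 51.4, 10), (-25, 50.6, 9), (-15, 49.6, 12), (-5, 48.3, 10), (5, 48.1, 14), (15, 46.5, 21), (25, 45.6, 23), (35, 43.9, 18)]
wrist [(-45, 56.5, 76), (-35, 53.7, 226), (-25, 52.5, 364), (-15, 51.5, 662), (-5, 50.5, 719), (5, 49.3, 708), (15, 48.2, 693), (25, 47.0, 678), (35, 45.7, 680), (45, 44.5, 332)]
[ 0.4593191  -0.68136125 -5.81599009]
[[ 0.46 -0.68 -5.82]
 [-0.33 -0.6  -5.42]
 [ 0.31  0.66 -4.24]]
at [486.6 -83.   65. ] phi -13.2 xaxis [-0.001  0.003 -1.   ] clock 17.325 F [ 0.3  0.7 -4.2] gap 11.1 q [-0.24  0.35  1.82  0.    0.98 -0.02]
turn [[-18.2, -0.1, -0.2]] 
 dp [[-0.0, 0.0, 0.0]]
```

Case 3 was lifted about 9 mm at about 5.3 N, so it is full. Compared with 1.4 N (case 1) and 5.6 N (case 2), **case 1 is the empty one**. I lower case 3.

Emit:
{"method": "jog_arm", "body": {
  "turn": [
    [0, 0, 0],
    [0, 0, 0],
    [0, 0, 0],
    [0, 0, 0],
    [0, 0, 0],
    [0, 0, 0]
  ],
  "dp": [
    [0.25, 0, 0],
    [0.25, 0, 0],
    [0.25, 0, 0],
    [0.25, 0, 0],
    [0, 0, 0],
    [0, 0, 0]
  ],
  "gripper": [1, 1, 1, 1, 1, 1]
}}

```text
clock: 18.08
eef_pos: [485.6, -82.7, 54.9]
eef_rot: [2.551, 1.566, 2.321]
wrist_force: [-4.8, 0.6, -1.2]
finger_gap: 11.3
```

```bash
python3 lid.py 526.5 -92.5 -13.2; python3 s.py; python3 ext.py 526.5 -92.5 -13.1
```

```text
before [(-45, 48.0, 48), (-35, 44.0, 21), (-25, 43.7, 15), (-15, 43.2, 20), (-5, 43.2, 13), (5, 44.1, 18), (15, 43.2, 30), (25, 44.3, 23), (35, 43.1, 27), (45, 42.7, 17)]
now [(-45, 45.3, 38), (-35, 43.7, 16), (-25, 43.1, 11), (-15, 44.0, 11), (-5, 43.3, 14), (5, 43.3, 22), (15, 43.8, 22), (25, 43.8, 25), (35, 42.8, 22), (45, 43.0, 14)]
wrist [(-45, 48.2, 91), (-35, 46.8, 255), (-25, 44.7, 384), (-15, 44.8, 725), (-5, 45.1, 763), (5, 45.0, 771), (15, 45.1, 762), (25, 45.1, 769), (35, 44.9, 775), (45, 44.6, 599)]
[-4.84308947  1.06172505  1.28287259]
[[-4.84  1.06  1.28]
 [-4.07  1.64  1.62]
 [-5.28  1.15  1.02]]
at [485.6 -82.7  54.8] phi -13.2 xaxis [-0.003  0.004 -1.   ] clock 18.275 F [-5.3  1.1  1. ] gap 11.5 q [-0.24  0.36  1.82  0.    0.96 -0.02]
turn [[-18.2, -0.2, -0.2]] 
 dp [[-0.0, -0.0, 0.0]]
lid far u [43.  45.6 46.5] blue n 239 u [-53.6  36.6] v [-18.   25.9  29.4] label far u [26.3 33.6]
lid far u [40.6 43.5 47. ] blue n 238 u [-55.1  36. ] v [-16.9  26.5  29.3] label far u [20.6 30.5]
```

Emit:
{"method": "jog_arm", "body": {
  "turn": [
    [0, 0, 0],
    [0, 0, 0],
    [0, 0, 0]
  ],
  "dp": [
    [0, 0, 0.2],
    [0, 0, 0],
    [0, 0, 0]
  ],
  "gripper": [1, 1, 1]
}}

```text
clock: 18.7
eef_pos: [487.7, -83.2, 54.8]
eef_rot: [2.514, 1.566, 2.285]
wrist_force: [-4.2, 0.8, 0.0]
finger_gap: 11.7
```

```bash
python3 s.py; python3 ext.py 526.5 -92.5 -13.1
```

```text
[[-4.17  0.77  0.  ]
 [-3.42  0.23 -0.21]
 [-3.54  1.07  0.68]]
at [487.7 -83.2  54.9] phi -13.1 xaxis [-0.003  0.004 -1.   ] clock 18.8 F [-3.5  1.1  0.7] gap 11.2 q [-0.24  0.37  1.82  0.    0.96 -0.02]
turn [[-18.1, -0.2, -0.2]] 
 dp [[0.0, 0.0, 0.0]]
lid far u [43.  45.6 46.5] blue n 239 u [-53.6  36.6] v [-18.   25.9  29.4] label far u [26.3 33.6]
lid far u [43.1 46.7 49.2] blue n 241 u [-53.2  37.5] v [-18.3  25.9  29.9] label far u [27.7 32.7]
```

Case 3 is flat and back in place. I release, rise, and travel to case 1 for the side grasp.

Emit:
{"method": "jog_arm", "body": {
  "turn": [
    [0, 0, 0],
    [0, 0, 0],
    [0, 0, 0],
    [0, 0, 0],
    [0, 0, 0],
    [0, 0, 0]
  ],
  "dp": [
    [0, 0, 0],
    [0, 0, 0],
    [0, 0, 0],
    [-3, 0, 0],
    [-5, 0, 0],
    [-4, 0, 0]
  ],
  "gripper": [0.5, 0.5, 0.5, 0.5, 0.3, 0.25]
}}

```text
clock: 19.6
eef_pos: [487.8, -83.6, 176.2]
eef_rot: [2.651, 1.565, 2.421]
wrist_force: [0.1, 0.2, -0.2]
finger_gap: 63.5
```

Run:
```python
from h import *
plan([560,245,190],-85)
```

```text
at [487.8 -83.6 176.2] phi -13.2 xaxis [-0.005  0.004 -1.   ] clock 19.6 F [ 0.1  0.2 -0.2] gap 63.5 q [-0.25  0.21  1.71  0.    1.23 -0.02]
turn [[9.0, -0.0, 0.0], [9.0, -0.0, 0.0], [9.0, -0.0, 0.0], [9.0, -0.0, 0.0], [9.0, -0.0, 0.0], [9.0, -0.0, 0.0], [9.0, -0.0, 0.0], [9.0, -0.0, 0.0]] 
 dp [[-0.16, 4.21, -0.06], [-0.16, 4.14, -0.71], [-0.16, 3.98, -1.35], [-0.16, 3.72, -1.96], [-0.16, 3.37, -2.52], [-0.16, 2.93, -3.02], [-0.16, 2.43, -3.44], [-0.16, 1.86, -3.77]]
```

Emit:
{"method": "jog_arm", "body": {
  "turn": [
    [9, 0, 0],
    [9, 0, 0],
    [9, 0, 0],
    [9, 0, 0],
    [9, 0, 0],
    [9, 0, 0],
    [9, 0, 0],
    [8, 0, 0]
  ],
  "dp": [
    [-0.2, 4.2, -0.1],
    [-0.2, 4.1, -0.7],
    [-0.2, 4.0, -1.3],
    [-0.2, 3.7, -2.0],
    [-0.2, 3.4, -2.5],
    [-0.2, 2.9, -3.0],
    [0, 2.4, -3.4],
    [0, 1.8, -3.0]
  ],
  "gripper": [0.25, 0.25, 0.25, 0.25, 0.25, 0.25, 0.25, 0.25]
}}

```text
clock: 20.6
eef_pos: [570.5, 243.1, 194.8]
eef_rot: [2.0, 1.564, 0.489]
wrist_force: [0.3, -1.0, -0.3]
finger_gap: 70.5
```

```bash
python3 w.py w10; python3 top.py t3
```

```text
at [570.9 246.2 194.5] phi -87.0 xaxis [ 0.006  0.004 -1.   ] clock 20.65 F [2.2 4.1 0.4] gap 70.3 q [0.35 0.46 1.32 0.   1.35 1.87]
turn [[-8.4, 0.0, -0.1], [-8.4, 0.0, -0.1], [-8.4, 0.0, -0.1], [-8.4, 0.0, -0.1], [-8.4, 0.0, -0.1], [-8.4, 0.0, -0.1], [-8.4, 0.0, -0.1], [-8.4, 0.0, -0.1]] 
 dp [[0.59, -1.17, 2.02], [0.59, -1.45, 1.83], [0.6, -1.7, 1.6], [0.6, -1.91, 1.33], [0.6, -2.08, 1.04], [0.6, -2.21, 0.72], [0.61, -2.3, 0.39], [0.61, -2.33, 0.06]]
turn [[-8.4, 0.0, -0.1]] 
 dp [[0.62, -2.31, -0.29]]
[(array([579.1, 263. ]), np.int32(201)), (array([548.9, 206.1]), np.int32(2))]
[(array([527.3,  51.3]), np.int32(205)), (array([526.7,  50.8]), np.int32(215))]
[(array([537.2, -97.4]), np.int32(200)), (array([537. , -97.2]), np.int32(209))]
```

View pics/w10.png

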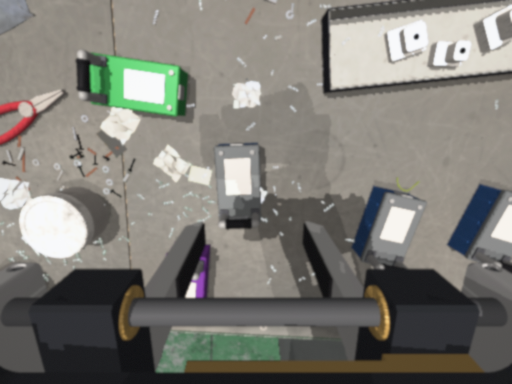

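Cases 2 and 3 stand within 0.6 mm of the start. In this wrist view, case 1's lid is at (238,180), a flat paper scrap is at (199,174) beside it, and purple is at (205,265).

Run:
```python
from h import *
meas("w10.npz",238,185,30,48)
z=np.load("w10.npz");W=world(z['d'],z['K'],z['world_from_camera'])
print('scrap',np.round(W[174,199],1),np.round(W[174,206],1),np.round(W[160,172],1), 'purple',np.round(W[255,208],1))
plan([567.5,263.5,110],-84.7,n=3)
```

```text
lid 44.8 (array([569.7, 263.7]), array([101.9,  56. ]), 5.1) bar (array([528.8, 259.7]), array([48.3, 12.2]), -83.6) 78.7 sleeve 247 [530.4 258.9  77. ] (array([529.4, 259.1]), array([29.9, 11.9]), -85.9)
label (array([579.9, 264.8]), array([45.8, 31.7]), 5.8)
scrap [5.707e+02 3.215e+02 1.000e-01] [571.8 311.2   2.4] [591.2 354.4  17. ] purple [450.1 305.2  11.5]
at [570.5 244.2 194.2] phi -86.5 xaxis [ 0.006  0.004 -1.   ] clock 20.7 F [-0.8  0.7 -0.4] gap 70.8 q [0.34 0.46 1.32 0.   1.35 1.85]
turn [[-0.6, -0.1, -0.1], [-0.6, -0.1, -0.1], [-0.6, -0.1, -0.1]] 
 dp [[2.81, -0.08, -0.64], [2.81, -0.06, -0.65], [2.8, -0.05, -0.65]]
```

Emit:
{"method": "jog_arm", "body": {
  "turn": [
    [-0.6, -0.1, -0.1],
    [-0.6, -0.1, -0.1],
    [-0.6, -0.1, -0.1],
    [0, 0, 0]
  ],
  "dp": [
    [2.8, -0.1, -0.6],
    [2.8, 0, -0.6],
    [2.5, 0, -0.6],
    [0, 0, 0]
  ],
  "gripper": [0.2, 0.2, 0.2, 0.2]
}}

```text
clock: 21.2
eef_pos: [568.7, 261.2, 111.4]
eef_rot: [0.701, 1.568, -0.771]
wrist_force: [0.2, 0.5, -0.7]
finger_gap: 75.4
```

Run:
```python
from h import *
plan([568,263.5,75],-84.7,n=1)
plan([568,263.5,14],-84.7,n=4)
```

```text
at [568.7 261.2 111.4] phi -84.3 xaxis [ 0.002 -0.002 -1.   ] clock 21.2 F [ 0.2  0.5 -0.7] gap 75.4 q [ 0.37  0.55  1.39 -0.    1.2   1.85]
turn [[0.4, 0.1, -0.1]] 
 dp [[3.64, -0.05, -0.24]]
at [568.7 261.2 111.4] phi -84.3 xaxis [ 0.002 -0.002 -1.   ] clock 21.2 F [ 0.2  0.5 -0.7] gap 75.4 q [ 0.37  0.55  1.39 -0.    1.2   1.85]
turn [[0.1, 0.0, -0.0], [0.1, 0.0, -0.0], [0.1, 0.0, -0.0], [0.1, 0.0, -0.0]] 
 dp [[2.44, -0.02, -0.06], [2.43, -0.01, -0.07], [2.44, -0.02, -0.06], [2.43, -0.01, -0.07]]
```

Emit:
{"method": "jog_arm", "body": {
  "turn": [
    [0.3, 0, -0.1],
    [0, 0, 0],
    [0, 0, 0],
    [0, 0, 0]
  ],
  "dp": [
    [2.0, -0.05, -0.2],
    [2.0, 0, 0],
    [1.0, 0, 0],
    [0, 0, 0]
  ],
  "gripper": [0.2, 0.2, 0.2, 0.2]
}}

```text
clock: 21.7
eef_pos: [569.2, 262.2, 61.2]
eef_rot: [1.176, 1.567, -0.302]
wrist_force: [0.1, -0.2, 0.9]
finger_gap: 75.4
```

```bash
python3 w.py w11
python3 - <<'E'
from h import *
plan([568,263.5,14],-84.7,n=3)
E
```

```text
at [569.4 262.3  61.8] phi -84.7 xaxis [ 0.004 -0.001 -1.   ] clock 21.75 F [ 0.2 -0.1 -1. ] gap 75.0 q [ 0.37  0.61  1.42 -0.    1.1   1.85]
turn [[-9.2, 0.0, -0.0], [-9.2, 0.0, -0.0], [-9.2, 0.0, -0.0], [-9.2, 0.0, -0.0], [-9.2, 0.0, -0.0], [-9.2, 0.0, -0.0], [-9.2, 0.0, -0.0], [-9.2, 0.0, -0.0]] 
 dp [[-0.98, -1.39, 2.42], [-0.98, -1.76, 2.16], [-0.98, -2.09, 1.86], [-0.98, -2.36, 1.5], [-0.98, -2.57, 1.1], [-0.98, -2.71, 0.68], [-0.98, -2.78, 0.23], [-0.99, -2.78, -0.21]]
at [569.4 262.3  61.8] phi -84.7 xaxis [ 0.004 -0.001 -1.   ] clock 21.75 F [ 0.2 -0.1 -1. ] gap 75.0 q [ 0.37  0.61  1.42 -0.    1.1   1.85]
turn [[0.0, 0.0, -0.1], [0.0, 0.0, -0.1], [0.0, 0.0, -0.1]] 
 dp [[1.59, -0.05, -0.05], [1.59, -0.05, -0.05], [1.6, -0.04, -0.04]]
```

View pics/w11.png

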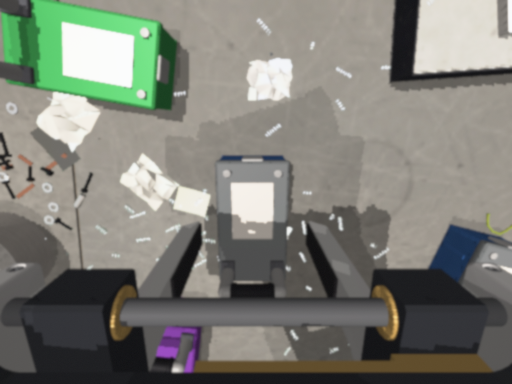

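Case 1 (edges at columns 217–288) is centred between the fingers (197–312). I descend, settle and close.

Emit:
{"method": "jog_arm", "body": {
  "turn": [
    [0, 0, -0.1],
    [0, 0, -0.1],
    [0, 0, 0],
    [0, 0, 0],
    [0, 0, 0]
  ],
  "dp": [
    [1.6, -0.1, -0.1],
    [1.6, 0, 0],
    [1.2, 0, 0],
    [0, 0, 0],
    [0, 0, 0]
  ],
  "gripper": [0.2, 0.2, 0.2, 0.2, 0.2]
}}

```text
clock: 22.38
eef_pos: [568.7, 263.3, 15.3]
eef_rot: [1.03, 1.569, -0.447]
wrist_force: [0.2, -0.8, -0.2]
finger_gap: 75.0
```

Emit:
{"method": "jog_arm", "body": {
  "turn": [
    [0, 0, 0],
    [0, 0, 0],
    [0, 0, 0],
    [0, 0, 0],
    [0, 0, 0],
    [0, 0, 0]
  ],
  "dp": [
    [0, 0, 0],
    [0, 0, 0],
    [0, 0, 0],
    [0, 0, 0],
    [0, 0, 0],
    [0, 0, 0]
  ],
  "gripper": [0.3, 0.35, 0.4, 0.5, 0.6, 0.6],
  "grip_force": 25
}}

```text
clock: 23.12
eef_pos: [569.3, 263.5, 16.5]
eef_rot: [1.44, 1.567, -0.037]
wrist_force: [0.2, 0.1, -0.2]
finger_gap: 54.2
```

```bash
python3 s.py
```

```text
[[ 0.19  0.07 -0.17]
 [ 0.17 -0.43 -0.14]
 [ 0.98 -0.05 -0.91]]
at [569.3 263.5  16.5] phi -84.7 xaxis [ 0.003 -0.    -1.   ] clock 23.225 F [ 1.  -0.1 -0.9] gap 53.3 q [ 0.38  0.67  1.44 -0.    1.02  1.85]
turn [[-89.7, 0.2, -0.1]] 
 dp [[-0.0, -0.0, 0.0]]
```

Emit:
{"method": "jog_arm", "body": {
  "turn": [
    [0, 0, 0],
    [0, 0, 0],
    [0, 0, 0],
    [0, 0, 0],
    [0, 0, 0],
    [0, 0, 0],
    [0, 0, 0],
    [0, 0, 0]
  ],
  "dp": [
    [-0.5, 0, 0],
    [-1.5, 0, 0],
    [-2.5, 0, 0],
    [-3, 0, 0],
    [-3, 0, 0],
    [-3, 0, 0],
    [-1.5, 0, 0],
    [0, 0, 0]
  ],
  "gripper": [0.6, 0.6, 0.6, 0.6, 0.6, 0.6, 0.6, 0.6]
}}

```text
clock: 24.22
eef_pos: [568.2, 263.4, 175.8]
eef_rot: [1.522, 1.566, 0.044]
wrist_force: [-0.0, -0.7, -3.3]
finger_gap: 53.5
```

```bash
python3 s.py w12
python3 - <<'E'
from h import *
plan([530,-290,205],-91.5)
E
```

```text
[[-0.04 -0.67 -3.29]
 [-0.41 -0.01 -3.08]
 [-0.44 -0.4  -3.32]]
at [567.7 263.2 174.1] phi -84.7 xaxis [ 0.002 -0.001 -1.   ] clock 24.325 F [-0.4 -0.4 -3.3] gap 53.7 q [ 0.38  0.49  1.33 -0.    1.32  1.85]
turn [[-89.7, 0.1, -0.0]] 
 dp [[-0.09, 0.03, -0.01]]
at [567.7 263.2 174.1] phi -84.7 xaxis [ 0.002 -0.001 -1.   ] clock 24.325 F [-0.4 -0.4 -3.3] gap 53.7 q [ 0.38  0.49  1.33 -0.    1.32  1.85]
turn [[0.6, 0.0, -0.0], [0.6, 0.0, -0.0], [0.6, 0.0, -0.0], [0.6, 0.0, -0.0], [0.6, 0.0, -0.0], [0.6, 0.0, -0.0], [0.6, 0.0, -0.0], [0.6, 0.0, -0.0]] 
 dp [[-0.28, -0.81, 4.98], [-0.28, -0.76, 4.98], [-0.28, -0.7, 4.99], [-0.28, -0.65, 5.0], [-0.28, -0.6, 5.0], [-0.28, -0.55, 5.01], [-0.28, -0.49, 5.02], [-0.27, -0.44, 5.02]]
turn [[0.6, 0.0, -0.0], [0.6, 0.0, -0.0], [0.6, 0.0, -0.0]] 
 dp [[-0.28, -0.39, 5.03], [-0.27, -0.34, 5.03], [-0.28, -0.29, 5.03]]
```

View pics/w12.png

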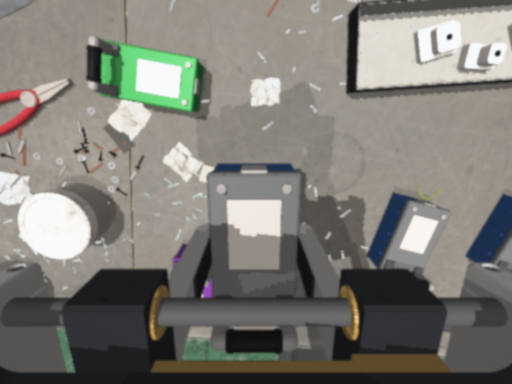

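The case is held level and weighs about 3 N, which matches 0.27 kg. I carry it over high.

Emit:
{"method": "jog_arm", "body": {
  "turn": [
    [0.6, 0, 0],
    [0.6, 0, 0],
    [0.6, 0, 0],
    [0.6, 0, 0],
    [0.6, 0, 0],
    [0.6, 0, 0],
    [0.6, 0, 0],
    [0.6, 0, 0]
  ],
  "dp": [
    [-0.4, -0.5, 2.0],
    [-0.4, -0.9, 3.5],
    [-0.4, -1.0, 4.5],
    [-0.4, -1.0, 4.5],
    [-0.4, -0.9, 4.5],
    [-0.3, -0.7, 4.5],
    [-0.3, -0.5, 4.5],
    [-0.3, -0.3, 4.5]
  ],
  "gripper": [0.6, 0.6, 0.6, 0.6, 0.6, 0.6, 0.6, 0.6]
}}

```text
clock: 25.32
eef_pos: [519.0, -79.0, 197.9]
eef_rot: [-1.246, 1.56, -2.812]
wrist_force: [0.8, 0.3, -3.2]
finger_gap: 54.3
```

Run:
```python
from h import *
plan([535,-280,200],-91.5,n=6)
```

```text
at [519.  -79.  197.9] phi -89.7 xaxis [-0.01  -0.003 -1.   ] clock 25.325 F [ 0.8  0.3 -3.2] gap 54.3 q [-0.22  0.26  1.59 -0.01  1.3   1.35]
turn [[0.3, 0.0, 0.1], [0.3, 0.0, 0.1], [0.3, 0.0, 0.1], [0.3, 0.0, 0.1], [0.3, 0.0, 0.1], [0.3, 0.0, 0.1]] 
 dp [[-0.03, 0.25, 3.35], [-0.03, 0.27, 3.35], [-0.02, 0.28, 3.35], [-0.02, 0.3, 3.35], [-0.03, 0.32, 3.35], [-0.02, 0.34, 3.34]]
```

Emit:
{"method": "jog_arm", "body": {
  "turn": [
    [0.3, 0, 0.1],
    [0.3, 0, 0.1],
    [0.3, 0, 0.1],
    [0.3, 0, 0.1],
    [0.3, 0, 0.1],
    [0.3, 0, 0.1],
    [0, 0, 0]
  ],
  "dp": [
    [0, 0.2, 4.3],
    [0, 0.3, 4.0],
    [0, 0.3, 3.5],
    [0, 0.3, 3.0],
    [0, 0.3, 2.0],
    [0, 0.3, 1.0],
    [0, 0, 0]
  ],
  "gripper": [0.6, 0.6, 0.6, 0.6, 0.6, 0.6, 0.6]
}}

```text
clock: 26.2
eef_pos: [528.4, -268.5, 194.5]
eef_rot: [-1.383, 1.565, -2.989]
wrist_force: [0.1, 0.9, -3.4]
finger_gap: 54.3
```

```bash
python3 w.py w13;python3 tilt.py s13 320 165
```

```text
at [ 528.4 -268.1  194.5] phi -92.0 xaxis [-0.006 -0.001 -1.   ] clock 26.25 F [-0.4 -0.2 -3.4] gap 54.1 q [-0.53  0.41  1.4  -0.    1.34  1.08]
turn [[-9.0, -0.0, 0.0], [-9.0, -0.0, 0.0], [-9.0, -0.0, 0.0], [-9.0, -0.0, 0.0], [-9.0, -0.0, 0.0], [-9.0, -0.0, 0.0], [-9.0, -0.0, 0.0], [-9.0, -0.0, 0.0]] 
 dp [[0.61, -0.71, -3.62], [0.61, -0.13, -3.68], [0.6, 0.44, -3.66], [0.61, 1.01, -3.54], [0.6, 1.55, -3.34], [0.61, 2.06, -3.06], [0.6, 2.51, -2.69], [0.61, 2.9, -2.27]]
turn [[-9.0, -0.0, 0.0]] 
 dp [[0.6, 3.22, -1.79]]
```

View pics/w13.png

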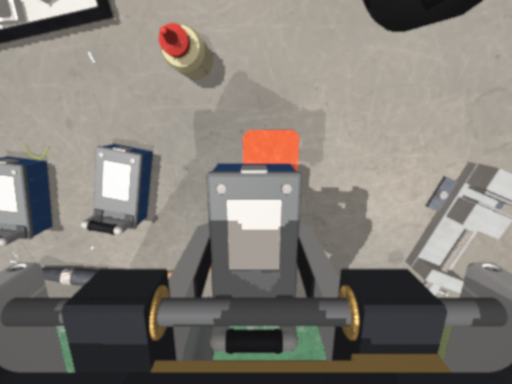

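View pics/s13.png

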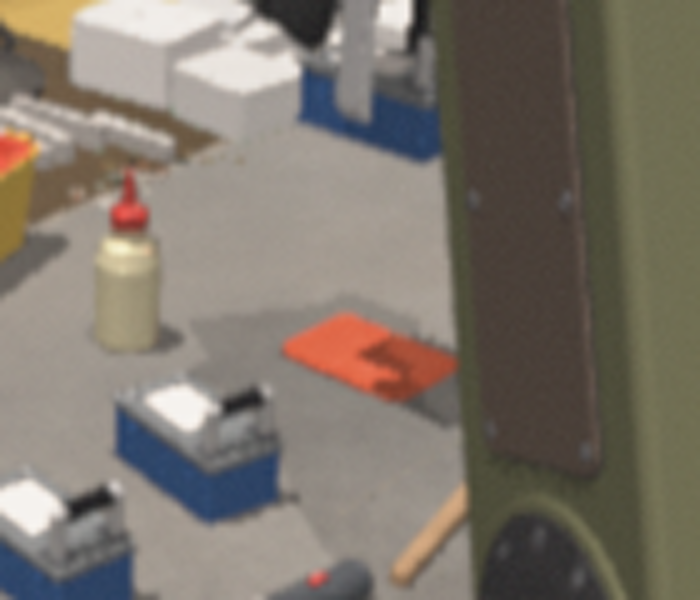

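Run:
```python
from h import *
def pad(f,box):
    z=np.load(f);p,d,K,T=z['p'],z['d'],z['K'],z['world_from_camera']
    hsv=cv2.cvtColor(p,cv2.COLOR_RGB2HSV);m=(hsv[...,0]<12)&(hsv[...,1]>140)&(hsv[...,2]>60)
    k=np.zeros_like(m);u0,v0,u1,v1=box;k[v0:v1,u0:u1]=1;m&=k
    n,l,st,ce=cv2.connectedComponentsWithStats(m.astype(np.uint8));i=1+np.argmax(st[1:,4]);vv,uu=np.nonzero(l==i)
    R=ray(np.c_[uu,vv],K,T,5.)[:,:2];print(f,len(R),rect(R),R.mean(0),'min',R.min(0),'max',R.max(0))
    return R
pad("scene0.npz",(300,160,350,190));pad("top0.npz",(350,160,400,215))
R=pad("w13.npz",(220,110,320,185))
far=R[R[:,0]>R[:,0].max()-20]
# edges at mid band
for lo in(0,5,10,15):
    b=R[(R[:,0]<R[:,0].max()-lo)&(R[:,0]>R[:,0].max()-lo-5)];print(lo,np.round([b[:,1].min(),b[:,1].max(),b[:,1].mean()],1))
z=np.load("w13.npz");W=world(z['d'],z['K'],z['world_from_camera'])
m=np.zeros(z['d'].shape,bool);m[160:360,200:310]=1;Z=W[...,2]
lid=W[m&(Z>205)&(Z<235)];print('held lid z pct',np.percentile(lid[:,2],[5,50,95]),rect(lid[:,:2]))
for a in range(480,600,15):
    s=lid[(lid[:,0]>a)&(lid[:,0]<a+15)]; 
    if len(s)>20: print(a,round(np.median(s[:,2]),1),np.round([s[:,1].min(),s[:,1].max()],1),len(s))
```

```text
scene0.npz 319 (array([ 536.3, -288.8]), array([101.5,  76.5]), -2.1) [ 535.99261385 -288.26400543] min [ 485.56823234 -327.31754688] max [ 587.85804794 -250.4839144 ]
top0.npz 1000 (array([ 539.5, -293.7]), array([102.1,  76.3]), -1.6) [ 538.88872089 -293.62746518] min [ 487.59064746 -332.26845054] max [ 591.266291   -255.11905828]
w13.npz 1838 (array([ 564. , -292.9]), array([75.1, 54.3]), 87.9) [ 568.87987259 -293.42733426] min [ 535.57514571 -330.53574069] max [ 592.13576816 -254.91199123]
0 [-326.4 -259.2 -291.2]
5 [-329.1 -256.4 -293. ]
10 [-330.5 -256.1 -292.8]
15 [-330.5 -255.9 -293.2]
held lid z pct [220.25485488 222.75848174 224.15530693] (array([ 537.4, -269.5]), array([85.4, 73.7]), -2.4)
495 222.9 [-295.7 -239.7] 1642
510 223.0 [-295.5 -240.1] 1805
525 223.0 [-306.3 -232.7] 2463
540 222.8 [-297.3 -241.1] 2095
555 222.6 [-297.7 -241.7] 2248
570 221.9 [-298.1 -242.2] 1761
```

Run:
```python
from h import *
z=np.load("w13.npz");p=z['p'];W=world(z['d'],z['K'],z['world_from_camera']);Z=W[...,2]
m=np.zeros(Z.shape,bool);m[150:260,215:295]=1;m&=(Z>215)&(Z<230)
print('lid far x',np.percentile(W[m][:,0],[95,99,100]))
print(z['world_from_camera'][:3,3])
for v in range(158,182,2): print(v,np.round(W[v,255],1),p[v,255])
plan([540,-292,60],-92,n=4)
```

```text
lid far x [577.24988175 579.11416579 580.06736502]
[ 609.32480984 -271.40159768  374.04287821]
158 [ 554.6 -271.6    6.5] [243 108  66]
160 [ 551.8 -271.5    6.3] [245 111  69]
162 [ 549.1 -271.4    6.6] [237 108  78]
164 [ 576.7 -271.3  183.7] [113  79  87]
166 [ 579.6 -271.3  208. ] [101 100  99]
168 [ 579.7 -271.3  215.1] [111 108 107]
170 [ 579.5 -271.2  220.4] [184 180 175]
172 [ 578.4 -271.2  220.7] [214 210 205]
174 [ 577.6 -271.1  222.7] [143 144 142]
176 [ 576.2 -271.1  221.5] [138 139 139]
178 [ 575.2 -271.1  222.4] [149 151 150]
180 [ 573.8 -271.   221.6] [150 152 151]
at [ 528.5 -267.8  194.7] phi -92.0 xaxis [-0.006 -0.001 -1.   ] clock 26.3 F [-0.2  0.2 -2.8] gap 53.9 q [-0.53  0.41  1.4  -0.    1.34  1.08]
turn [[0.0, 0.0, 0.1], [0.0, 0.0, 0.1], [0.0, 0.0, 0.1], [0.0, 0.0, 0.1]] 
 dp [[3.37, 0.33, 0.59], [3.37, 0.32, 0.59], [3.36, 0.31, 0.59], [3.37, 0.31, 0.6]]
```

Emit:
{"method": "jog_arm", "body": {
  "turn": [
    [0, 0, 0.1],
    [0, 0, 0.1],
    [0, 0, 0.1],
    [0, 0, 0],
    [0, 0, 0],
    [0, 0, 0]
  ],
  "dp": [
    [2.5, 0.3, 0.7],
    [3.3, 0.3, 0.7],
    [3.3, 0.3, 0.6],
    [2.5, 0.2, 0.4],
    [1.0, 0, 0],
    [0, 0, 0]
  ],
  "gripper": [0.6, 0.6, 0.6, 0.6, 0.6, 0.6]
}}

```text
clock: 27.05
eef_pos: [540.7, -287.9, 67.5]
eef_rot: [0.914, 1.567, -0.685]
wrist_force: [-0.3, -0.1, -1.5]
finger_gap: 54.0
```

```bash
python3 w.py w14 >/dev/null;python3 - <<'E'
from h import *
plan([539.5,-292.3,32],-92,n=3)
E
```

```text
at [ 540.9 -288.1   68.1] phi -91.6 xaxis [ 0.004 -0.003 -1.   ] clock 27.1 F [-0.3  0.9 -2.8] gap 53.5 q [-0.55  0.57  1.47 -0.    1.1   1.05]
turn [[0.1, 0.1, -0.1], [0.1, 0.1, -0.1], [0.1, 0.1, -0.1]] 
 dp [[1.2, -0.05, 0.14], [1.21, -0.04, 0.14], [1.2, -0.04, 0.14]]
```

View pics/w14.png

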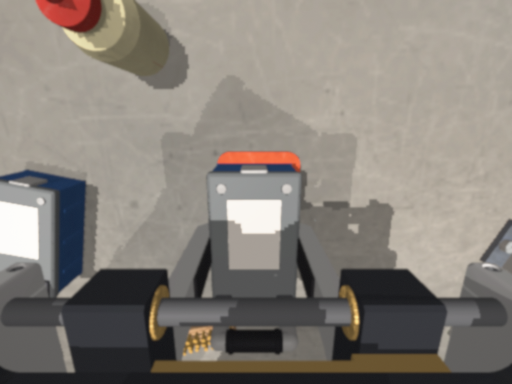

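The pad's far end shows at rows 152–170, columns 217–301, still a few mm to the right of the case. I step down and correct in y.

Emit:
{"method": "jog_arm", "body": {
  "turn": [
    [0.3, 0.1, -0.1],
    [0.1, 0, -0.1],
    [0, 0, 0],
    [0, 0, 0],
    [0, 0, 0]
  ],
  "dp": [
    [1.2, -0.05, 0.25],
    [1.2, -0.05, 0.15],
    [0.8, 0, 0],
    [0, 0, 0],
    [0, 0, 0]
  ],
  "gripper": [0.6, 0.6, 0.6, 0.6, 0.6]
}}

```text
clock: 27.72
eef_pos: [540.5, -292.5, 35.9]
eef_rot: [0.834, 1.568, -0.773]
wrist_force: [0.2, 0.6, -3.3]
finger_gap: 54.3
```

```bash
python3 w.py w15 >/dev/null;python3 - <<'E'
from h import *
plan([539.5,-292.3,23],-92,n=1)
z=np.load("w15.npz");p,d,K,T=z['p'],z['d'],z['K'],z['world_from_camera']
hsv=cv2.cvtColor(p,cv2.COLOR_RGB2HSV);m=(hsv[...,0]<12)&(hsv[...,1]>140)&(hsv[...,2]>60);m[:120]=0;m[240:]=0;m[:,:190]=0;m[:,330:]=0
vv,uu=np.nonzero(m);R=ray(np.c_[uu,vv],K,T,5.)[:,:2]
print('pad',len(R),R.min(0),R.max(0),(R[:,1].min()+R[:,1].max())/2)
W=world(d,K,T);Z=W[...,2];k=np.zeros(Z.shape,bool);k[150:265,200:310]=1
L=W[k&(Z>40)&(Z<75)]
for a in range(540,595,10):
    s=L[(L[:,0]>a)&(L[:,0]<a+10)]
    if len(s)>20: print(a,round(np.median(s[:,2]),1),np.round([s[:,1].min(),s[:,1].max(),(s[:,1].min()+s[:,1].max())/2],1))
print('far',np.percentile(L[:,0],[95,99,100]))
E
```

```text
at [ 540.5 -292.5   35.9] phi -92.0 xaxis [ 0.002 -0.002 -1.   ] clock 27.775 F [-0.2  0.8 -3. ] gap 53.9 q [-0.56  0.62  1.48 -0.    1.04  1.05]
turn [[-0.0, 0.1, -0.1]] 
 dp [[1.29, -0.1, -0.02]]
pad 648 [ 578.67975863 -330.23349371] [ 592.17539926 -256.06005502] -293.14677436242494
540 64.4 [-330.4 -264.1 -297.3]
550 64.3 [-321.2 -256.1 -288.7]
560 64.4 [-321.1 -265.1 -293.1]
570 64.2 [-321.6 -265.7 -293.6]
580 63.9 [-322.2 -265.9 -294. ]
590 60.5 [-302.8 -267.2 -285. ]
far [589.5526957  591.56489502 592.21855215]
```

View pics/w15.png

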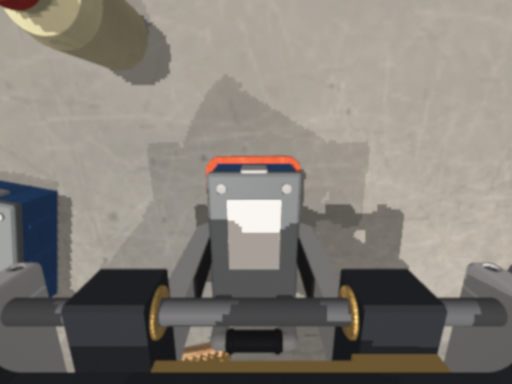

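Case and pad agree to within about 1 mm. I lower gently, expecting contact at TCP z of about 21.4.

Emit:
{"method": "jog_arm", "body": {
  "turn": [
    [0, 0.1, -0.1],
    [0, 0, 0],
    [0, 0, 0],
    [0, 0, 0],
    [0, 0, 0]
  ],
  "dp": [
    [0.5, -0.03, -0.05],
    [0.4, 0, 0],
    [0.2, 0, 0],
    [0.1, 0, 0],
    [0, 0, 0]
  ],
  "gripper": [0.6, 0.6, 0.6, 0.6, 0.6]
}}

```text
clock: 28.4
eef_pos: [540.4, -292.1, 23.4]
eef_rot: [1.068, 1.57, -0.538]
wrist_force: [-0.1, 0.6, -2.4]
finger_gap: 54.0
```

Run:
```python
from h import *
plan([540,-292,21.5],-92,n=1)
```

```text
at [ 540.4 -292.1   23.4] phi -92.0 xaxis [ 0.001 -0.001 -1.   ] clock 28.4 F [-0.1  0.6 -2.4] gap 54.0 q [-0.56  0.64  1.48  0.    1.02  1.05]
turn [[-0.0, 0.0, -0.1]] 
 dp [[0.19, -0.04, -0.01]]
```

Emit:
{"method": "jog_arm", "body": {
  "turn": [
    [0, 0, 0],
    [0, 0, 0],
    [0, 0, 0]
  ],
  "dp": [
    [0.1, 0, 0],
    [0.1, 0, 0],
    [0, 0, 0]
  ],
  "gripper": [0.6, 0.6, 0.6]
}}

```text
clock: 28.78
eef_pos: [540.5, -292.1, 21.6]
eef_rot: [1.089, 1.569, -0.518]
wrist_force: [-0.5, 0.3, -3.2]
finger_gap: 53.5
```

```bash
python3 s.py
```

```text
[[-0.49  0.27 -3.22]
 [-0.64  0.17 -1.8 ]
 [-0.14  0.2  -3.87]]
at [ 540.5 -292.2   21.6] phi -92.0 xaxis [ 0.001 -0.001 -1.   ] clock 28.875 F [-0.1  0.2 -3.9] gap 54.3 q [-0.56  0.64  1.48  0.    1.02  1.05]
turn [[-97.0, 0.1, -0.0]] 
 dp [[0.0, -0.0, -0.0]]
```

Not in contact yet, since Fz still shows the full weight. I go down half a millimetre at a time.

Emit:
{"method": "jog_arm", "body": {
  "turn": [
    [0, 0, 0],
    [0, 0, 0],
    [0, 0, 0]
  ],
  "dp": [
    [0.06, 0, 0],
    [0.06, 0, 0],
    [0, 0, 0]
  ],
  "gripper": [0.6, 0.6, 0.6]
}}

```text
clock: 29.25
eef_pos: [540.7, -292.2, 21.6]
eef_rot: [1.081, 1.569, -0.525]
wrist_force: [0.3, 0.0, -2.8]
finger_gap: 54.1
```

```bash
python3 s.py
```

```text
[[ 0.27  0.01 -2.79]
 [-1.22 -0.61 -0.4 ]
 [-0.85  0.28 -0.46]]
at [ 540.7 -292.2   21.5] phi -92.0 xaxis [ 0.002 -0.001 -1.   ] clock 29.35 F [-0.8  0.3 -0.5] gap 53.7 q [-0.56  0.64  1.48  0.    1.02  1.05]
turn [[-97.0, 0.1, -0.0]] 
 dp [[-0.0, 0.0, -0.0]]
```

Emit:
{"method": "jog_arm", "body": {
  "turn": [
    [0, 0, 0],
    [0, 0, 0]
  ],
  "dp": [
    [0.08, 0, 0],
    [0, 0, 0]
  ],
  "gripper": [0.6, 0.6]
}}

```text
clock: 29.6
eef_pos: [540.7, -292.3, 21.6]
eef_rot: [1.11, 1.568, -0.496]
wrist_force: [-0.6, 0.1, -2.6]
finger_gap: 53.7
```

```bash
python3 s.py; python3 w.py w16 >/dev/null
python3 - <<'E'
from h import *
z=np.load("w16.npz");p,d,K,T=z['p'],z['d'],z['K'],z['world_from_camera']
hsv=cv2.cvtColor(p,cv2.COLOR_RGB2HSV);m=(hsv[...,0]<12)&(hsv[...,1]>140)&(hsv[...,2]>60);m[:120]=0;m[240:]=0;m[:,:190]=0;m[:,330:]=0
vv,uu=np.nonzero(m);R=ray(np.c_[uu,vv],K,T,5.)[:,:2]
print('pad',len(R),R.min(0),R.max(0),(R[:,1].min()+R[:,1].max())/2)
W=world(d,K,T);Z=W[...,2];k=np.zeros(Z.shape,bool);k[150:265,200:310]=1
L=W[k&(Z>44)&(Z<56)]
for a in range(540,595,10):
    s=L[(L[:,0]>a)&(L[:,0]<a+10)]
    if len(s)>20: print(a,round(np.median(s[:,2]),1),np.round([s[:,1].min(),s[:,1].max(),(s[:,1].min()+s[:,1].max())/2],1))
print('far',np.percentile(L[:,0],[95,99,100]))
E
```

```text
[[-0.58  0.13 -2.56]
 [-1.    0.23  2.45]
 [-1.79  1.19  1.03]]
at [ 540.8 -292.3   21.5] phi -92.0 xaxis [ 0.002 -0.001 -1.   ] clock 29.7 F [-1.8  1.2  1. ] gap 54.1 q [-0.56  0.64  1.48  0.    1.02  1.05]
turn [[-97.0, 0.2, -0.0]] 
 dp [[-0.0, -0.0, 0.0]]
pad 695 [ 541.92850894 -330.69860495] [ 592.18146698 -254.83253953] -292.76557223962794
540 50.1 [-327.6 -263.9 -295.8]
550 50.0 [-320.8 -258.8 -289.8]
560 50.0 [-320.9 -265.  -293. ]
570 49.9 [-321.4 -265.2 -293.3]
580 49.7 [-321.8 -265.8 -293.8]
590 47.7 [-308.8 -266.9 -287.9]
far [588.97242669 591.07163103 592.15000005]
```

View pics/w16.png

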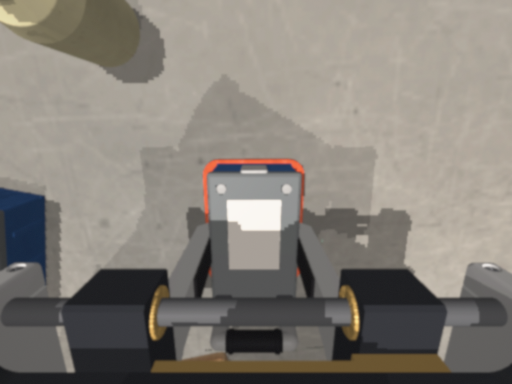

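The case rests flat on the pad (lid at z of 50 throughout) with even orange margins left and right. I release, then rise.

Emit:
{"method": "jog_arm", "body": {
  "turn": [
    [0, 0, 0],
    [0, 0, 0],
    [0, 0, 0],
    [0, 0, 0],
    [0, 0, 0],
    [0, 0, 0]
  ],
  "dp": [
    [0, 0, 0],
    [0, 0, 0],
    [0, 0, 0],
    [0, 0, 0],
    [-1.5, 0, 0],
    [-3, 0, 0]
  ],
  "gripper": [0.4, 0.35, 0.25, 0.2, 0.2, 0.2]
}}

```text
clock: 30.5
eef_pos: [540.0, -291.9, 66.6]
eef_rot: [-2.214, 1.57, 2.463]
wrist_force: [0.0, -0.2, 0.4]
finger_gap: 75.2
```

Emit:
{"method": "jog_arm", "body": {
  "turn": [
    [0, 0, 0],
    [0, 0, 0],
    [0, 0, 0],
    [0, 0, 0],
    [0, 0, 0],
    [0, 0, 0]
  ],
  "dp": [
    [-4, 0, 0],
    [-4, 0, 0],
    [-4, 0, 0],
    [-3, -2, 0],
    [0, -5, 0],
    [0, -5, 0]
  ],
  "gripper": [0.2, 0.2, 0.2, 0.2, 0.2, 0.2]
}}

```text
clock: 31.25
eef_pos: [419.1, -287.4, 229.8]
eef_rot: [0.995, 1.561, -0.609]
wrist_force: [-0.6, -1.0, 1.2]
finger_gap: 75.2
```

```bash
python3 s.py; python3 w.py w17 >/dev/null
python3 - <<'E'
from cell import camera
import cv2
p,_=camera("top");cv2.imwrite("pics/t17.png",cv2.resize(p[120:270,130:410,::-1],None,fx=2.8,fy=2.8,interpolation=cv2.INTER_CUBIC))
E
```

```text
[[-0.55 -1.02  1.17]
 [-1.55 -0.53  1.62]
 [-0.09  0.14  0.1 ]]
at [ 417.5 -287.5  230.3] phi -92.0 xaxis [ 0.008 -0.006 -1.   ] clock 31.35 F [-0.1  0.1  0.1] gap 75.3 q [-0.68  0.18  1.61  0.    1.34  0.93]
turn [[-97.0, 0.6, -0.1]] 
 dp [[0.03, -0.25, -0.04]]
```

View pics/w17.png

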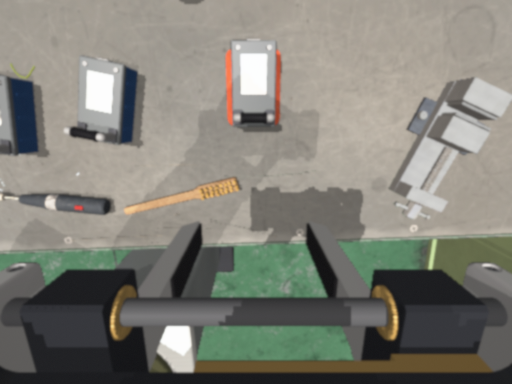

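View pics/t17.png

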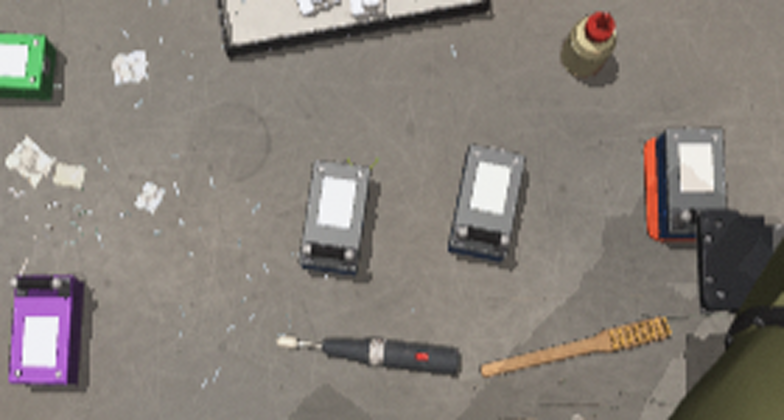

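Case 1 sits on the pad at wrist (253,82) with the orange visible evenly. The bottle, brush and handpiece are unmoved. I run a numeric check.

```bash
python3 - <<'E'
from h import *
z=np.load("w17.npz");p,d,K,T=z['p'],z['d'],z['K'],z['world_from_camera']
W=world(d,K,T);Z=W[...,2];m=np.zeros(Z.shape,bool);m[30:135,215:295]=1
L=W[m&(Z>46)&(Z<56)];print('lid z',np.percentile(L[:,2],[5,50,95]),rect(L[:,:2]))
hsv=cv2.cvtColor(p,cv2.COLOR_RGB2HSV);o=(hsv[...,0]<12)&(hsv[...,1]>140)&(hsv[...,2]>60)&m
vv,uu=np.nonzero(o);R=ray(np.c_[uu,vv],K,T,5.)[:,:2];print('pad',len(R),rect(R))
E
sed -i 's/for u,v in .*/for u,v in [(250,197),(304,192)]:/' top.py; python3 top.py t18
python3 - <<'E'
import cv2,numpy as np
from cell import camera
a=np.load("top0.npz")['p'];b,_=camera("top")
for n,(u0,v0,u1,v1) in dict(bottle=(328,118,358,150),hand=(225,236,298,256),brush=(300,230,345,258)).items():
    print(n,np.abs(a[v0:v1,u0:u1].astype(int)-b[v0:v1,u0:u1]).mean(), cv2.phaseCorrelate(a[v0:v1,u0:u1].mean(-1),b[v0:v1,u0:u1].mean(-1)))
E
```

```text
lid z [48.20678719 49.84778737 51.52026444] (array([ 540. , -292.1]), array([102.3,  56. ]), -2.0)
pad 552 (array([ 540. , -291.7]), array([96.3, 74.8]), -2.8)
[(array([527.3,  51.3]), np.int32(205)), (array([527.1,  50.8]), np.int32(208))]
[(array([537.2, -97.4]), np.int32(200)), (array([537.5, -97.3]), np.int32(204))]
bottle 4.109375 ((0.04035833760223895, -0.00015054862224772592), 0.9764705349040981)
hand 4.04269406392694 ((0.47362881280511715, -0.03848449732981507), 0.9796979409194174)
brush 10.134391534391535 ((0.29708946468063147, 0.49199424197246344), 0.4124165737228046)
```

```bash
python3 -c "
from cell import order
print(order.sign_off())"
```

```text
the job is handed in; nothing more can be done
None
```

I lifted each case by its handle about a centimetre, left to right, and lowered it again. The pull was about 1.4 N for case 1, 5.6 N for case 2 and 5.3 N for case 3, so **case 1 is the empty one**. I gripped it by its sides, carried it over and lowered it onto the pad until it touched. Then I let go and backed off. The job was handed in at about 31.5 s.

**Last checks:**
- **Case 1 on the pad:** its centre is within 0.5 mm of the pad centre, lying flat with yaw -2.0°. Its weight while carried was about 3 N, which fits 0.27 kg. The pad's yaw read between -1.6° and -2.8° depending on the view, so squareness is known only to about a degree.
- **Cases 2 and 3:** both stand within about 0.6 mm of where they started.
- **Bystanders:** bottle and handpiece show no movement. The brush comparison was unreliable because the arm's shadow fell on it, but it looks undisturbed.

**What went wrong:** my first close on case 2's handle came before the arm had settled, and the case slid about 5 mm. I re-gripped, did the lift and slid it back. Case 3 drifted about 2 mm when lowered and I nudged it back.

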